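# Hold the slot-depth gauge on its set travel

## Task

Check the slot of the slotted steel block on the bench depth gauge: drop the block, slot side down as it lies, into the gauge's pocket so that it sits flat on the pocket floor, and swing the locking lever round over it as far as it goes. Then press the gauge lever's round pad down by 20 mm, to the long line of the travel plate and not on to the stop, and keep it there for the reading: hold it steady for at least three seconds and finish your program while still holding it down at that travel. Leave the other parts lying on the bench alone.

Things in the scene. Friction and masses are not known exactly. Their poses are not given: they have to be found in the camera images.
- slot_block: the workpiece: a loose plain steel block, 60 x 36 x 30 mm, 0.36 kg, with one straight slot (14 wide, 12 deep) along the middle of one 60 x 36 face. It lies with the slot underneath, so its upper face is plain. Origin: centre of the upper face; z points down into the bench; its x axis is 12.5 degrees off the length. Grip it across the 36 mm
- block_mid (a point): the middle of the slotted block (15 mm above what it lies on); x runs along its 60 mm length and slot, y across its 36 mm width, z up. Either way round fits
- depth_gauge: the bench depth gauge: an iron and steel fixture screwed to the bench, about 104 x 183 mm, with a pocket, a locking lever and a sprung gauge lever. Origin: on the bench under the pocket's centre; x runs along the pocket's length, away from the locking lever's post; y runs across it, the way the gauge lever points; z up
- pocket_floor (a point): centre of the pocket's floor, 36 mm above the bench, axes as the gauge. The pocket is 64 mm long (x) and 40 mm wide (y), 2 mm to spare round the block. Walls 14 mm high, 7 mm thick, mouths chamfered; none over the middle 35 mm of both long sides, so that fingers pass there. The feeler stands 7.5 mm proud of the floor, 22 mm from the centre towards the post, and fits in the slot
- lock_lever (a joint): angle of the locking lever, which swings level about a post beyond one end of the pocket: 0 = open (start 0 to 0.4), 1.8 = shut, on its stop, its arm along the middle of the block. Shutting turns it clockwise seen from above. Friction (0.06 N m) keeps it where it is left. A sprung stud under the arm rides up the block's edge (a few N more at the knob) and holds the block down
- lock_knob (a point): middle of the locking lever's upright round black knob, 21 mm in diameter, 55 mm from the post's axis. This point is 103 mm above the bench, the knob's top 117 mm, its full width begins at 92 mm, the steel arm below it is at 69 to 78 mm (2.5 mm clear of a seated block). Grip it from above (it turns in the fingers) or push it
- lock_hinge (a point): the axis of the locking lever's post, 72 mm above the bench (z up), 47 mm from the pocket's centre
- hold_down: the sprung round-nosed stud under the locking lever's arm, 16 mm across, 30 mm from the post's axis
- gauge_lever (a joint): the angle of the gauge lever, a spring-return rocker: its inner end carries the feeler, its outer end a round pad. 0 = at rest, 0.36 = on its stop. The set travel is 0.22 (pad 20 mm down), the limits are 0.172 and 0.268 (about 16 and 24 mm). Pressing takes about 4 N at first and 7 to 8 N at the set travel, and it springs back when let go
- rocker: the gauge lever itself, a steel bar about 150 mm long with a round black pad, 30 mm across, on its outer end, to be pressed straight down. A small white dial rides on its side. Origin: on its pivot; y along the bar towards the pad
- pad_top (a point): the centre of the pad's flat top, 51 mm above the bench at rest and 31 mm at the set travel; it moves outwards by 2 mm on the way
- lever_hinge (a point): the middle of the gauge lever's pivot pin (34 mm above the bench); the pad's centre lies 90 mm from it along the gauge's y. Behind the lever stands an upright plate with one long line and two short ones: the lever's upper edge is level with the long line at the set travel
- feeler: the feeler, a sprung steel pin 6 mm in diameter that rises through the pocket floor as the pad goes down and meets the bottom of the slot at about 10 mm of pad travel. Origin: its tip. The needle of the small white dial shows its give
- step_block: bystander: a stepped steel block, 60 x 28 x 40 mm, origin under its centre
- shell_mill: bystander: a toothed cutter standing upright, 39 mm across, 46 mm high, origin under its centre
- t_nut: bystander: a small steel T-nut, 37 x 37 x 18 mm, origin under its centre

How it is judged:
On the way, in this order (a step that is already met when the one before it is completed fails the run):
1. the block sits slot down, flat on the pocket floor, let go (z of block_mid in the frame of pocket_floor between 0.0125 and 0.0175 m and horizontal distance between block_mid and pocket_floor below 0.006 m and angle between block_mid's own z axis and vertical below 0.06 rad and contact force between the fingers and slot_block below 0.2 N), for 0.2 s.
2. the locking lever is swung shut and its sprung stud bears on the block (value of joint lock_lever above 1.65 rad and contact force between hold_down and slot_block above 2 N), for 0.2 s.
3. the gauge lever is held at its set travel for three seconds, its feeler pressed against the bottom of the slot (value of joint gauge_lever between 0.172 and 0.268 rad and contact force between feeler and slot_block above 1.5 N), for 3 s.
At the end, for the whole second after the job is handed in: Lever held 16 to 24 mm down at the pad (0.172 to 0.268 rad) by the robot, with at least 2 N; feeler on the slot's bottom with over 1.5 N; lock at 1.65 rad or more, its stud pressing the block by over 2 N; block flat in the pocket, within 6 mm of the centre and 2.5 mm of its seated height (all of step 2 and all of step 3 and contact force between any of the fingers, the arm and rocker above 2 N and z of block_mid in the frame of pocket_floor between 0.0125 and 0.0175 m and horizontal distance between block_mid and pocket_floor below 0.006 m and angle between block_mid's own z axis and vertical below 0.06 rad); the arm keeps its last pose, push and grip.
It fails at once if one of the other parts on the bench is shoved by more than 20 mm (distance of any of step_block, shell_mill, t_nut from where it was at the start of the episode above 0.02 m).
It also fails if it takes over 72 s, if anything falls off the work surface, if the arm or the gripper's body presses on something with over 40 N, if the wrist force passes 120 N, or if a joint passes its speed limit or range.

## Robot

A 7-joint arm with a two-finger parallel gripper is mounted at the origin on a cart in front of the work surface, level with it; the furniture and walls round the work are solid. World frame = base frame: x ahead of the robot, y to its left, z up, the work surface at z = 0. Lengths are in m, angles in rad, forces in N, time in s.
With the tool pointing down it reaches from about 0.425 to 0.875 m from the base axis. Payload 4.7 kg.
Tool frame: the origin (TCP) lies at the centre of the arm's flange, where the gripper is bolted on; the fingertips stand 182 mm ahead of it and the grasp point (between the pads) lies 164 mm ahead of it; x points along the fingers, y is the direction in which the jaws open and shut, and the axes are right-handed (so a half turn about x gives the same grasp; the last joint's range is limited). The gripper opens to 87 mm and grips with 3 to 60 N. Pads are 19 mm wide; open, the fingers measure 117 mm over their backs; the gripper's body (75 mm by 190 mm) begins 51 mm behind the grasp point.
Start: joints at [0.014, 0.321, -0.07, 1.45, 0.023, 1.371, -0.057], TCP at [0.65, -0, 0.405] pointing down, gripper open.
Joint ranges: [-2.86, 2.86], [-0.3, 2.09], [-1.38, 1.24], [0.06, 2.45], [-1.56, 4.7], [0.09, 2.05], [-2.69, 2.69]. Speed limits (rad/s): [2.57, 2.57, 3.14, 3.14, 3.14, 3.14, 3.14].

## Interface

Orientations are given as a 3x3 rotation matrix whose columns are the frame's x, y, z axes.
In Python, from cell import * gives the robot as it stands.
- The arm moves only by the tool move_arm, never from a script. Its argument "increments" is a list that holds one entry, the list of rows, each a list of 7 numbers: the closure, from -1 (fully open) to 1 (shut), so that 0 is half open, then the shift along the world's x, y, z in mm, then the turn, a rotation vector about the world's x, y, z in degrees. A call has 1 to 10 rows; each row shifts and turns the commanded pose from where the row before left it; what a row does not reach is not made up. A row lasts 1/12 s, in which the tool goes at most 41.7 mm and 7.16 degrees, less where a joint would pass 70% of its speed; a pose out of reach is approached as far as the arm can. A call is refused whole if a number of a shift passes 41.7 or a number of a turn 7.16, either way. A call with a gripper value outside its range is refused whole. The fingers move at their own pace and stop on an object; "squeeze" is the grip in N (left out, the last holds). Time passes only in rows, so rows that do not move let the fingers close. It gives the time, the measured TCP pose, the force and the opening at its end, in the units of the state.
- read_state(): the state, without advancing time (a new reading comes with each control period).
- grab_frame(name): name is "scene" or "side" or "wrist"; returns (picture, depth): 400x640x3 uint8, blue, green, red; 400x640 float32, m along the optical axis (not along the pixel's ray), 0 where there is no reading.
- camera_params(name): a dict with "fovy" (degrees; the focal length in pixels is half the picture's height over the tangent of half this angle, whatever the lens; pixels are square), "cx", "cy" (the principal point, pixels), "dist" ([k1, k2, p1, p2, k3] as OpenCV has them; the pictures are not rectified), "position" and "rotation" of the camera in the world; the wrist camera has in their place "T_tool_cam" (4x4, takes a point from camera to tool coordinates, whose origin is the TCP and whose axes are the tool frame's). Camera axes: x right, y down, z forward; pixel columns grow to the right and rows downward; lengths in m; the calibration is good to about 2 mm. A picture is of the moment at which its call begins: read the wrist's pose just before it. camera_params takes no time and is no camera call.
- hand_in(): hands the job in, once; it reports no verdict.
The state is a dict: "time_s": time; "joint_pos": joint angles; "joint_velocities": joint speeds; "effort": joint torques, N m; "tool_pos": TCP position; "ee_rot": TCP orientation; "wrist_force": force on the tool from outside, world axes, zero at the start; "torque": the same for the moment, N m; "opening": finger opening in m.
Only numpy, scipy, OpenCV 4.12 (cv2) and the standard library are available. Lean on these libraries where they do the work, as an engineer would, in place of code of your own. Each camera call takes 0.05 s, during which the arm holds its last target.

## Working session

There is one attempt and no reset: what is moved stays moved. The work goes in short steps, Python scripts to look and compute and a tool call to move; the robot and the scene stay as the last step left them, time stands still between calls to the robot, and variables do not carry over. Pictures are saved under pics/ and viewed, and the job is handed in when it is done.

Besides the shell and the picture viewer there is one more tool, called after "Request:" as a command line: name --argument value ..., lists and objects as JSON in quotes. move_arm: Moves the arm, as the interface text tells. Its arguments: {"type":"object","properties":{"increments":{"type":"array"},"squeeze":{"type":"number"}},"required":["increments"]}

```bash
ls; mkdir -p pics; python3 - <<'E'
from cell import *
import cv2,numpy as np
s=read_state();print(s)
for n in("scene","side","wrist"):
    print(n,camera_params(n))
    p,d=grab_frame(n);cv2.imwrite(f"pics/{n}0.png",p);np.save(f"pics/{n}0.npy",d);print(d.min(),d.max())
E
```

```text
pics
{'time_s': 0.0, 'joint_pos': array([ 0.01411421,  0.32181265, -0.07009355,  1.45171187,  0.02256371,
        1.37076339, -0.05689894]), 'joint_velocities': array([-0.00068744,  0.0005065 , -0.00049213,  0.00185081,  0.00127306,
       -0.00162912,  0.0010813 ]), 'effort': array([-2.58547143e-04, -4.91284704e+01, -4.03903294e-01, -3.12526345e+01,
       -6.40594075e-02,  4.37659642e-02,  1.61017233e-04]), 'tool_pos': array([ 6.49787124e-01, -2.95675397e-05,  4.03649434e-01]), 'ee_rot': array([[-1.90769534e-03,  9.99998180e-01,  1.94194902e-05],
       [-6.04275882e-05,  1.93042478e-05, -9.99999998e-01],
       [-9.99998179e-01, -1.90769651e-03,  6.03906516e-05]]), 'wrist_force': array([-0.12769758, -0.54316512,  0.21765152]), 'torque': array([-0.07584484, -0.03704866, -0.02705335]), 'opening': 0.08695475594598452}
scene {'fovy': 56.73160935957972, 'cx': 316.4003039644813, 'cy': 203.36419185190186, 'dist': array([0.00330435, 0.        , 0.        , 0.        , 0.        ]), 'position': array([0.25174325, 0.60565262, 0.78107086]), 'rotation': array([[-0.87657172, -0.36132986,  0.31
[... 350 characters left out ...]
n': array([[ 0.87090509, -0.23480102,  0.43173233],
       [-0.49123829, -0.39005379,  0.77880869],
       [-0.01446624, -0.89035191, -0.45504308]])}
0.0 3.8470113
wrist {'fovy': 61.26688185210183, 'cx': 317.31454119164664, 'cy': 197.1792499998232, 'dist': array([-0.06681268,  0.        ,  0.        ,  0.        ,  0.        ]), 'T_tool_cam': array([[ 4.05537278e-04, -2.40991262e-01,  9.70527201e-01,
         2.00284102e-02],
       [ 9.99999907e-01,  2.39914206e-04, -3.58279513e-04,
        -4.60799396e-04],
       [-1.46501031e-04,  9.70527256e-01,  2.40991337e-01,
        -6.60045557e-02],
       [ 0.00000000e+00,  0.00000000e+00,  0.00000000e+00,
         1.00000000e+00]])}
0.0 1.3004463
```

View pics/scene0.png

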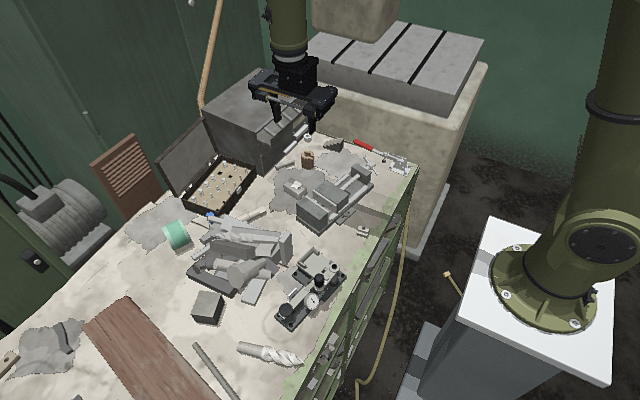

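View pics/side0.png

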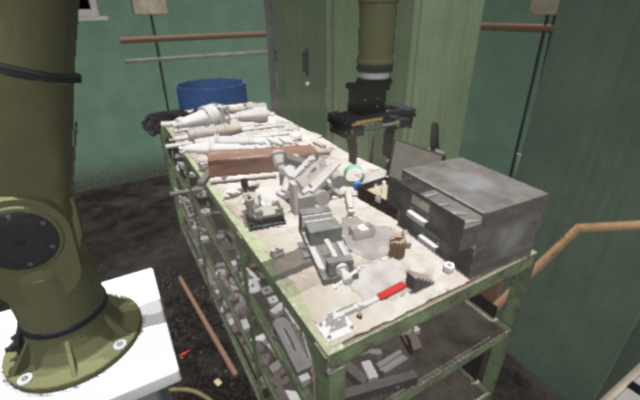

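View pics/wrist0.png

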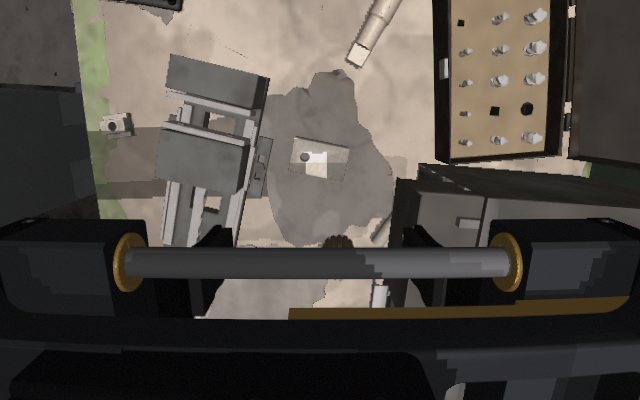

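```bash
python3 - <<'E'
import cv2
p=cv2.imread("pics/scene0.png")
cv2.imwrite("pics/s_a.png",cv2.resize(p[120:370,150:430],(784,700)[:2],interpolation=cv2.INTER_CUBIC)[:600])
p=cv2.imread("pics/side0.png")
cv2.imwrite("pics/s_b.png",cv2.resize(p[150:350,220:480],(780,600),interpolation=cv2.INTER_CUBIC))
p=cv2.imread("pics/wrist0.png")
cv2.imwrite("pics/s_c.png",cv2.resize(p[0:250,60:400],(800,588),interpolation=cv2.INTER_CUBIC))
E
```

```text
(no output)
```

View pics/s_a.png

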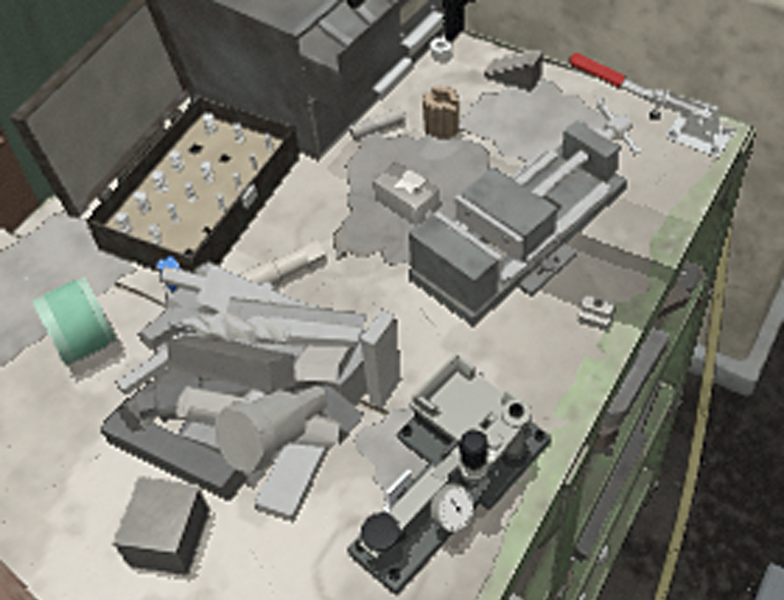

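View pics/s_b.png

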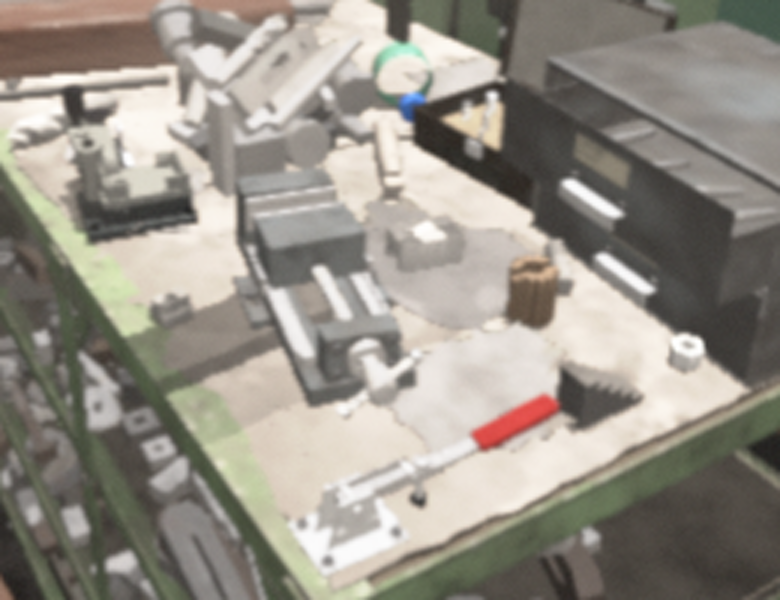

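View pics/s_c.png

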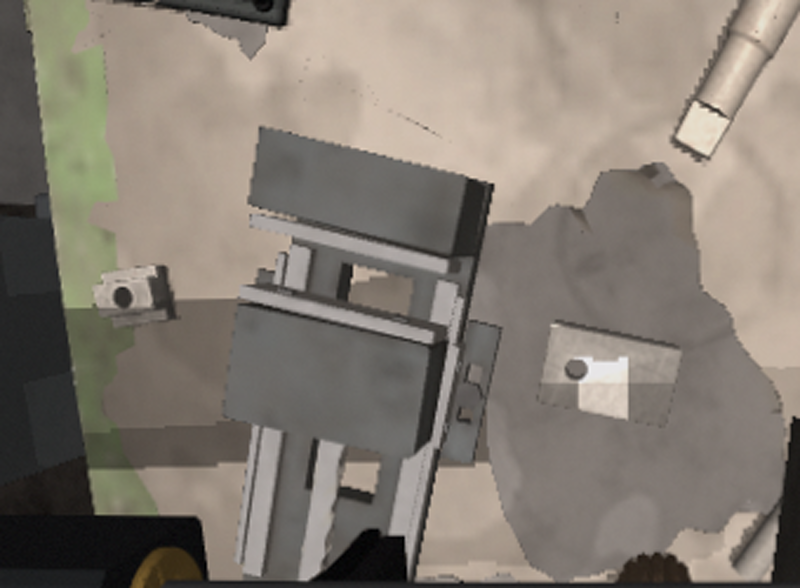

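```bash
cat > h.py <<'E'
import numpy as np,cv2
from cell import *
SC={}
def K(c,h=400):
    f=h/2/np.tan(np.radians(c["fovy"])/2); return np.array([[f,0,c["cx"]],[0,f,c["cy"]],[0,0,1]])
def pose(n,s=None):
    c=camera_params(n)
    if n=="wrist":
        s=s or read_state()
        T=np.eye(4);T[:3,:3]=s["ee_rot"];T[:3,3]=s["tool_pos"];return c,T@c["T_tool_cam"]
    T=np.eye(4);T[:3,:3]=c["rotation"];T[:3,3]=c["position"];return c,T
def rays(n,uv,s=None):
    c,T=pose(n,s);q=cv2.undistortPoints(np.array(uv,float).reshape(-1,1,2),K(c),c["dist"]).reshape(-1,2)
    return T[:3,3],np.c_[q,np.ones(len(q))]@T[:3,:3].T
def onz(n,uv,z,s=None):
    o,r=rays(n,uv,s);return o+r*((z-o[2])/r[:,2])[:,None]
def cloud(n,d,s=None):
    v,u=np.mgrid[0:400,0:640];o,r=rays(n,np.c_[u.ravel(),v.ravel()],s)
    P=o+r*d.reshape(-1,1);P[d.ravel()<=0]=np.nan;return P.reshape(400,640,3)
def proj(n,P,s=None):
    c,T=pose(n,s);Ti=np.linalg.inv(T);rv=cv2.Rodrigues(Ti[:3,:3])[0]
    return cv2.projectPoints(np.array(P,float).reshape(-1,1,3),rv,Ti[:3,3],K(c),c["dist"])[0].reshape(-1,2)
E
python3 - <<'E'
from h import *
np.set_printoptions(precision=4,suppress=True)
s=read_state()
for n,pts in (("scene",[(207,300),(297,188),(245,345),(310,300),(213,300),(306,158),(333,143),(362,231)]),("wrist",[(320,145),(290,140),(345,165),(310,160),(205,70),(115,125)]),("side",[(362,228),(390,245),(270,215)])):
    C=cloud(n,np.load(f"pics/{n}0.npy"),s)
    for u,v in pts: print(n,u,v,C[v,u])
    np.save(f"pics/C_{n}.npy",C)
# block mask by height on wrist
C=np.load("pics/C_wrist.npy")
m=(C[...,2]>0.022)&(C[...,2]<0.036)
m=m.astype(np.uint8);n,l,st,ce=cv2.connectedComponentsWithStats(m)
for i in range(1,n):
    if st[i,4]>150:
        P=C[l==i][:,:2];r=cv2.minAreaRect((P*1000).astype(np.float32));print("wr",st[i],r,np.median(C[l==i][:,2]))
C=np.load("pics/C_scene.npy")
m=(C[...,2]>0.025)&(C[...,2]<0.034)
m=m.astype(np.uint8);n,l,st,ce=cv2.connectedComponentsWithStats(m)
for i in range(1,n):
    if st[i,4]>60:
        P=C[l==i][:,:2];r=cv2.minAreaRect((P*1000).astype(np.float32));print("sc",st[i],r,np.median(C[l==i][:,2]))
E
```

```text
scene 207 300 [0.6354 0.4094 0.0429]
scene 297 188 [0.6416 0.0226 0.0247]
scene 245 345 [0.5141 0.4441 0.0228]
scene 310 300 [0.4395 0.3065 0.0491]
scene 213 300 [0.6247 0.4029 0.0417]
scene 306 158 [ 0.671  -0.08    0.0411]
scene 333 143 [ 0.6368 -0.1869  0.0313]
scene 362 231 [0.4253 0.0623 0.0114]
wrist 320 145 [0.6515 0.034  0.0289]
wrist 290 140 [0.618  0.0371 0.002 ]
wrist 345 165 [0.6779 0.0132 0.0308]
wrist 310 160 [0.641  0.0184 0.0305]
wrist 205 70 [0.5486 0.1047 0.0694]
wrist 115 125 [0.4196 0.0557 0.0041]
side 362 228 [0.6474 0.01   0.0293]
side 390 245 [ 0.6559 -0.0906  0.0325]
side 270 215 [0.4674 0.1893 0.033 ]
wr [370   0  27  34 334] ((710.944091796875, 163.30325317382812), (38.45967483520508, 15.973898887634277), 54.38771438598633) 0.023290020179768695
wr [439   0   8 164 754] ((774.4754028320312, 96.67513275146484), (5.2144269943237305, 162.3393096923828), 5.059175968170166) 0.029361443335239407
wr [482   0  28  30 191] ((832.0469970703125, 163.01910400390625), (31.96849250793457, 24.678028106689453), 36.82123565673828) 0.02264712775843164
wr [ 450    0  111  162 1
[... 2786 characters left out ...]
50955963134766, -7.950019836425781), (15.331864356994629, 72.3689193725586), 7.29592227935791) 0.02965378788812878
sc [296 254  28  24 172] ((485.2259216308594, 214.23306274414062), (58.86115264892578, 53.62154769897461), 79.12869262695312) 0.032966549222460784
sc [505 279  39  37 182] ((37.33219909667969, 62.98680877685547), (20.920759201049805, 95.90625762939453), 59.54449462890625) 0.029765228731532756
sc [192 296  31  25  69] ((616.5606689453125, 422.329345703125), (72.56260681152344, 36.03904342651367), 69.12200164794922) 0.029686974295631385
sc [545 304  39  11 135] ((-39.3729362487793, 54.59458541870117), (76.98810577392578, 18.452558517456055), 21.730844497680664) 0.02947712695895155
```

Request:
move_arm --increments '[[[-1,-30,26,0,0,0,0],[-1,-32,29,0,0,0,0],[-1,-32,29,0,0,0,0],[-1,-32,29,0,0,0,0],[-1,-32,29,0,0,0,0],[-1,-30,26,0,0,0,0],[-1,0,0,0,0,0,0],[-1,0,0,0,0,0,0]]]'

```text
time_s: 0.82
tool_pos: [0.4648, 0.1659, 0.4051]
ee_rot: [[0.001, 1.0, 0.005], [-0.0, 0.005, -1.0], [-1.0, 0.001, 0.0]]
wrist_force: [0.1, -0.9, 0.3]
opening: 0.0872
```

```bash
python3 - <<'E'
from h import *
s=read_state();print(s["tool_pos"],s["wrist_force"],s["time_s"])
p,d=grab_frame("wrist");cv2.imwrite("pics/w1.png",p)
C=cloud("wrist",d,s);np.save("pics/C_w1.npy",C)
cv2.imwrite("pics/w1b.png",cv2.resize(p[0:260,180:520],(800,612),interpolation=cv2.INTER_CUBIC)[:600])
E
```

```text
[0.46483151 0.16586071 0.40507039] [ 0.11211875 -0.88934112  0.27317635] 0.8167
```

View pics/w1.png

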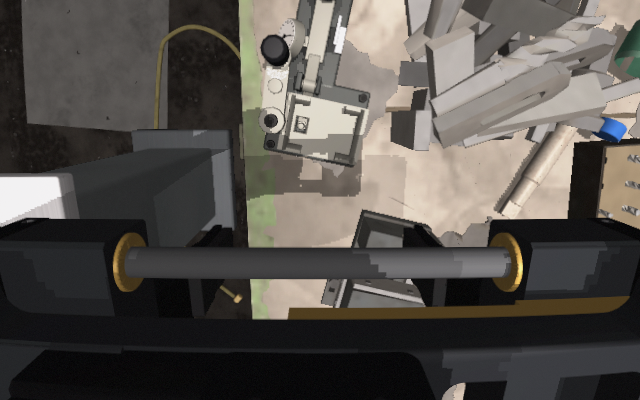

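View pics/w1b.png

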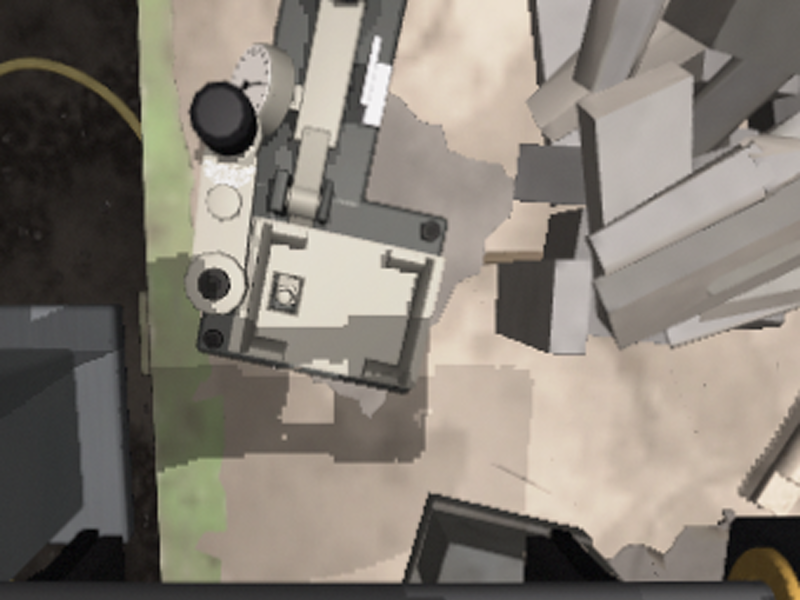

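Request:
move_arm --increments '[[[-1,-10,30,0,0,0,0],[-1,-10,30,0,0,0,0],[-1,0,0,0,0,0,0],[-1,0,0,0,0,0,0]]]'

```text
time_s: 1.2
tool_pos: [0.447, 0.2244, 0.4045]
ee_rot: [[-0.0, 1.0, 0.001], [-0.0, 0.001, -1.0], [-1.0, -0.0, 0.0]]
wrist_force: [0.5, -0.7, 0.1]
opening: 0.0869
```

```bash
python3 - <<'E'
from h import *
s=read_state();print(s["tool_pos"],s["wrist_force"],s["time_s"])
p,d=grab_frame("wrist");cv2.imwrite("pics/w2.png",p)
C=cloud("wrist",d,s);np.save("pics/C_w2.npy",C)
np.save("pics/s2.npy",s,allow_pickle=True)
cv2.imwrite("pics/w2b.png",cv2.resize(p[0:230,220:470],None,fx=2.6,fy=2.6,interpolation=cv2.INTER_CUBIC)[:600])
E
```

```text
[0.44698919 0.22437212 0.4044892 ] [ 0.45126632 -0.67671807  0.10069807] 1.2
```

View pics/w2b.png

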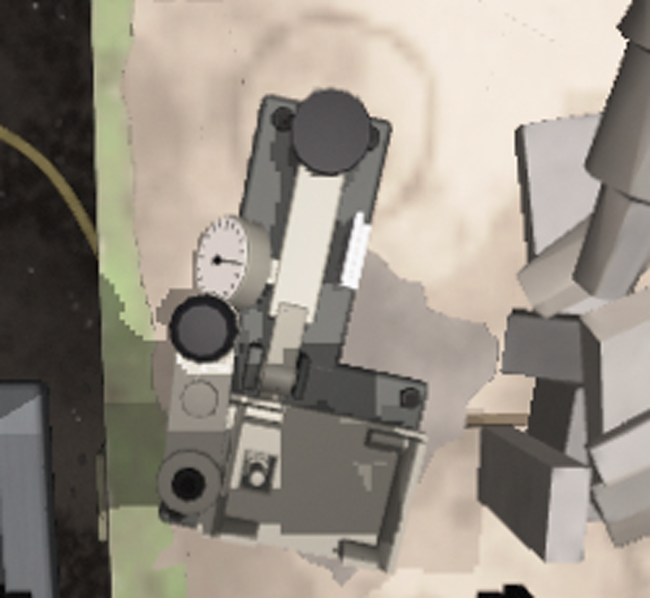

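```bash
python3 - <<'E'
from h import *
np.set_printoptions(precision=4,suppress=True)
C=np.load("pics/C_w2.npy")
Z=C[...,2].copy();Z[np.isnan(Z)]=0
vis=np.zeros((400,640),np.uint8);roi=vis.copy();roi[0:235,240:400]=1
for nm,a,b in (("wall/pad",.0465,.0535),("floor",.033,.040),("knobtop",.113,.121),("base",.008,.02)):
    m=((Z>a)&(Z<b)&(roi>0)).astype(np.uint8)
    n,l,st,ce=cv2.connectedComponentsWithStats(m)
    for i in range(1,n):
        if st[i,4]>40:
            P=C[l==i];r=cv2.minAreaRect((P[:,:2]*1000).astype(np.float32));c=cv2.minEnclosingCircle((P[:,:2]*1000).astype(np.float32))
            print(nm,st[i],np.round(r[0],1),np.round(r[1],1),round(r[2],1),"circ",np.round(c[0],1),round(c[1],1),"mean",P.mean(0))
h=np.clip(Z/0.13*255,0,255).astype(np.uint8)
h=cv2.applyColorMap(h,cv2.COLORMAP_JET)
cv2.imwrite("pics/h2.png",cv2.resize(h[0:230,220:470],None,fx=2.6,fy=2.6,interpolation=cv2.INTER_NEAREST))
E
```

```text
wall/pad [332  33  31  34 812] [473.7 348.4] [29.  28.2] 63.2 circ [473.2 348.8] 15.0 mean [0.4736 0.3486 0.051 ]
wall/pad [351  82   9  27  92] [482.3 307.7] [24.6  3.5] 80.2 circ [481.7 307.8] 12.3 mean [0.4819 0.3072 0.0514]
wall/pad [303  84  22  35 308] [442.5 301.7] [30. 20.] 67.9 circ [440.4 302.1] 16.0 mean [0.4423 0.3025 0.0506]
wall/pad [298 155  15  52 202] [434.3 223.7] [53.6  5.8] 77.9 circ [432.7 224.1] 26.8 mean [0.4344 0.2242 0.0491]
wall/pad [314 156  15   8  78] [450.  244.9] [ 5.9 14.3] 79.1 circ [450.  245.2] 7.2 mean [0.4499 0.2454 0.0491]
wall/pad [351 166  33  55 464] [497.2 210.7] [54.3 21.9] 78.1 circ [497.  210.9] 28.8 mean [0.5011 0.2103 0.0492]
wall/pad [305 202  14   9  81] [440.4 197.9] [ 6.5 14.4] 78.2 circ [440.3 197.5] 7.3 mean [0.4404 0.1977 0.0492]
floor [296  85   9  28 110] [428.3 305.1] [26.8  6.1] 75.1 circ [428.9 305. ] 13.4 mean [0.4281 0.3047 0.0367]
floor [ 306  152   79   63 2798] [470.9 215.9] [58.5 81.2] 78.7 circ [472.6 225.7] 44.4 mean [0.4714 0.2174 0.036 ]
knobtop [285 114  26  26 532] [430.6 280.3] [19.4 19.8] 89.9 circ [430.8 280.2] 10.3 mean [0.4309 0.2804 0.1159]
base [312  36  23  63 843] [453.3 338.4] [61.7 19.5] 78.6 circ [454.7 338.2] 31.5 mean [0.4535 0.3403 0.0102]
base [ 330   45   55  121 1894] [500.7 298.6] [119.7  59.3] 78.4 circ [501.2 296.8] 64.6 mean [0.4883 0.2807 0.0103]
base [309 109  17  44 321] [445.5 272.6] [46.5 14.3] 79.1 circ [447.1 272.1] 23.4 mean [0.4454 0.273  0.01  ]
base [313 174  13  14  68] [448.  217.2] [16.1 12.3] 79.4 circ [447.5 217.5] 8.9 mean [0.448  0.2174 0.0135]
base [281 194  16   9  78] [413.1 195.5] [ 7.8 16.7] 75.9 circ [413.2 195.8] 8.8 mean [0.4129 0.1955 0.0107]
```

View pics/h2.png

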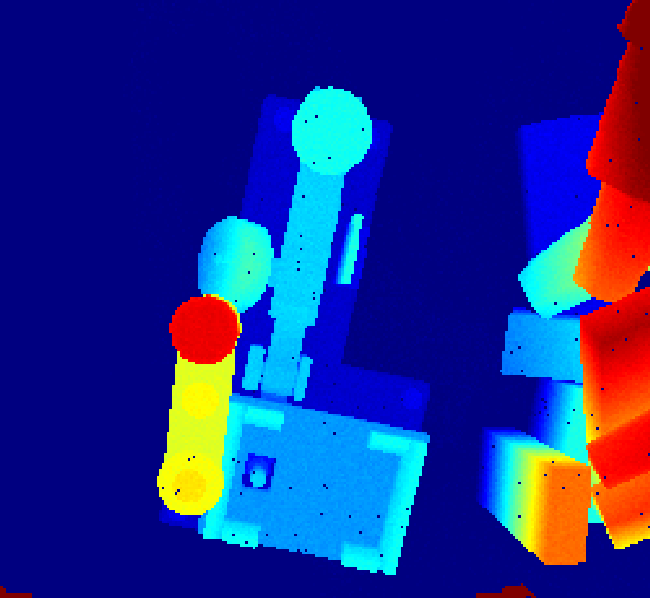

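```bash
python3 - <<'E'
from h import *
np.set_printoptions(precision=4,suppress=True)
s2=np.load("pics/s2.npy",allow_pickle=True).item()
C=np.load("pics/C_w2.npy")[0:235,240:400].reshape(-1,3);C=C[~np.isnan(C[:,0])]
for yaw in (-11.0,-11.5,-12,-12.5):
    a=np.radians(yaw);ex=np.array([np.cos(a),np.sin(a)]);ey=np.array([-ex[1],ex[0]])
    c0=np.array([.4697,.2164]);L=np.c_[(C[:,:2]-c0)@ex,(C[:,:2]-c0)@ey,C[:,2]]
    W=L[(L[:,2]>.0475)&(L[:,2]<.0525)&(abs(L[:,0])<.045)&(abs(L[:,1])<.031)]
    r=W[W[:,0]>.034]; # right wall
    # line slope of right wall outer edge
    def edge(sel,ax,sgn,bins):
        o=[]
        for b0,b1 in zip(bins[:-1],bins[1:]):
            q=sel[(sel[:,1-ax]>=b0)&(sel[:,1-ax]<b1)]
            if len(q)>2:o.append(((b0+b1)/2,sgn*np.max(sgn*q[:,ax])))
        return np.array(o)
    e=edge(r,0,1,np.linspace(-.026,.026,14));p=np.polyfit(e[:,0],e[:,1],1)
    l=W[W[:,0]<-.034];el=edge(l,0,-1,np.linspace(-.026,.026,14));
    li=edge(l,0,1,np.linspace(-.010,.010,6));ri=edge(r,0,-1,np.linspace(-.010,.010,6))
    print(yaw,"R",np.degrees(p[0]),p[1],"inner",ri[:,1].mean(),"L",np.round(el[:,1],4)[:],"Linner",li[:,1].mean() if len(li) else None, "y",W[:,1].min(),W[:,1].max())
    st=W[(W[:,0]>.018)]; print("  stubs inner y", st[(st[:,0]<.030)&(st[:,1]>0)][:,1].min(),st[(st[:,0]<.030)&(st[:,1]<0)][:,1].max(), "stub x start",st[:,0].min())
    F=L[(L[:,2]>.0385)&(L[:,2]<.046)&(abs(L[:,0]+.022)<.006)&(abs(L[:,1])<.007)];print("  feeler",F.mean(0) if len(F) else None,len(F))
    if yaw==-11.5: 
        P=L[(L[:,2]>.07)&(L[:,2]<.1)&(abs(L[:,0]+.047)<.02)&(abs(L[:,1])<.02)];print("post z",np.percentile(P[:,2],[5,50,95]))
# post circle: pixel at (292,186)
print(onz("wrist",[(187/2.6+220,484/2.6)],0.083,s2), onz("wrist",[(187/2.6+220,484/2.6)],0.078,s2))
# obstacles near block grasp: local coords
Cw=np.load("pics/C_wrist.npy")
Cs=np.load("pics/C_scene.npy");Cd=np.load("pics/C_side.npy")
a=np.radians(-11.5);ex=np.array([np.cos(a),np.sin(a)]);ey=np.array([-ex[1],ex[0]])
for nm,c,zt in(("block",(.650,.0187),.060),("pocket",(.4737,.2156),.100),):
  for cn,CC in(("w",Cw[:235]),("w2",np.load("pics/C_w2.npy")[:235]),("sc",Cs),("sd",Cd)):
    Q=CC.reshape(-1,3);Q=Q[(Q[:,2]>zt)&(Q[:,2]<.2)];L=np.c_[(Q[:,:2]-np.array(c))@ex,(Q[:,:2]-np.array(c))@ey,Q[:,2]]
    L=L[abs(L[:,1])<.1]
    R=L[(L[:,0]>0)];l=L[L[:,0]<0]
    print(nm,cn,"min right x",np.sort(R[:,0])[:3],"left",-np.sort(-l[:,0])[:3], "h left within 60mm", l[l[:,0]>-.06][:,2].max() if (l[:,0]>-.06).any() else None)
E
```

```text
-11.0 R 0.5886535567334439 0.038716810067018104 inner 0.034271315500408475 L [-0.0395 -0.0392 -0.0394 -0.0372 -0.0357 -0.0351 -0.0368 -0.0376 -0.0378
 -0.0381 -0.0383 -0.0384 -0.0386] Linner -0.034491491147715436 y -0.02744447470258957 0.027243645370371848
  stubs inner y 0.02189111730117758 -0.022466589448965547 stub x start 0.018023461311058864
  feeler [-0.0222 -0.0007  0.0432] 29
-11.5 R 0.10475461099192038 0.03872128067384336 inner 0.034310312011806274 L [-0.0393 -0.039  -0.0392 -0.037  -0.0352 -0.035  -0.0368 -0.0376 -0.0378
 -0.0382 -0.0384 -0.0388 -0.0386] Linner -0.03448807268989763 y -0.027237320796997026 0.027027553674275402
  stubs inner y 0.022062920997607725 -0.022212703712224464 stub x start 0.01826037012173794
  feeler [-0.0222 -0.0009  0.0432] 29
post z [0.0767 0.0802 0.0849]
-12 R -0.3443738151293992 0.03872675371342828 inner 0.03430768932764334 L [-0.039  -0.0391 -0.0385 -0.0369 -0.0352 -0.035  -0.0371 -0.0377 -0.0379
 -0.0383 -0.0385 -0.039  -0.0388] Linner -0.03452464489445138 y -0.027435312807512 0.027330226309947633
  stubs inner y 0.022233044517183827 -0.02195
[... 593 characters left out ...]
] h left within 60mm None
block w2 min right x [] left [] h left within 60mm None
block sc min right x [0.0687 0.0688 0.0689] left [-0.0688 -0.0689 -0.0695] h left within 60mm None
block sd min right x [0.0686 0.0688 0.0691] left [-0.0691 -0.0698 -0.07  ] h left within 60mm None
pocket w min right x [0.4412 0.4412 0.4413] left [] h left within 60mm None
pocket w2 min right x [0.0563 0.0564 0.0564] left [-0.0445 -0.0447 -0.0449] h left within 60mm 0.11809391892463983
pocket sc min right x [0.0575 0.0583 0.0585] left [-0.0446 -0.0447 -0.0457] h left within 60mm 0.11638379777040053
pocket sd min right x [0.0566 0.059  0.059 ] left [-0.0445 -0.0455 -0.0457] h left within 60mm 0.11922891442481937
```

Request:
move_arm --increments '[[[-1,12,-12,0,0,0,7],[-1,20,-20,0,0,0,7],[-1,20,-20,0,0,0,7],[-1,20,-20,0,0,0,7],[-1,25,-25,0,0,0,7],[-1,25,-25,0,0,0,7],[-1,25,-25,0,0,0,7],[-1,20,-20,0,0,0,7],[-1,20,-20,0,0,0,7],[-1,10,-10,0,0,0,7]]]' --squeeze 30

```text
time_s: 2.08
tool_pos: [0.6457, 0.0197, 0.4036]
ee_rot: [[-0.0, 0.344, 0.939], [-0.004, 0.939, -0.344], [-1.0, -0.003, 0.001]]
wrist_force: [-0.0, -0.9, 0.5]
opening: 0.087
```

Request:
move_arm --increments '[[[-1,5,-5,-30,0,0,4],[-1,5,-5,-40,0,0,4.4],[-1,0,0,-40,0,0,0],[-1,0,0,-30,0,0,0],[-1,0,0,0,0,0,0],[-1,0,0,0,0,0,0]]]'

```text
time_s: 2.58
tool_pos: [0.6531, 0.0144, 0.2629]
ee_rot: [[-0.004, 0.204, 0.979], [-0.001, 0.979, -0.204], [-1.0, -0.002, -0.004]]
wrist_force: [-0.1, 0.6, 1.4]
opening: 0.0869
```

```bash
python3 - <<'E'
from h import *
np.set_printoptions(precision=4,suppress=True)
s=read_state();print(s["tool_pos"],s["wrist_force"],s["time_s"],s["joint_pos"]);R=s["ee_rot"];print(R,np.degrees(np.arctan2(R[1,1],R[0,1])))
for n in("wrist","scene"):
    p,d=grab_frame(n);cv2.imwrite(f"pics/{n}3.png",p);np.save(f"pics/C_{n}3.npy",cloud(n,d,s))
E
```

```text
[0.6531 0.0144 0.2629] [-0.1232  0.6315  1.4108] 2.5833 [ 0.0698  0.4329 -0.1697  1.5965  0.0796  1.1235  1.2461]
[[-0.0045  0.204   0.979 ]
 [-0.0012  0.979  -0.204 ]
 [-1.     -0.0021 -0.0041]] 78.2318589114772
```

View pics/wrist3.png

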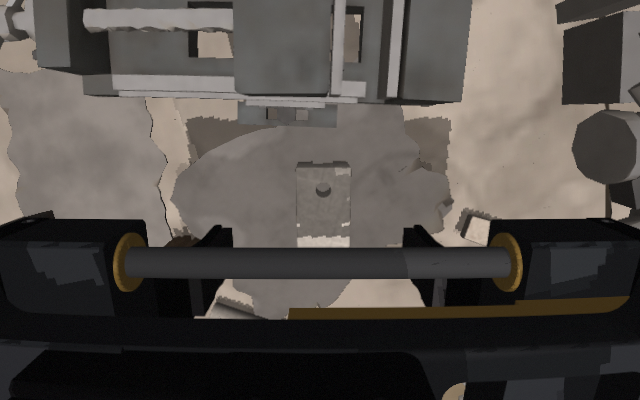

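Request:
move_arm --increments '[[[-1,1.5,3.5,-20,0,-0.3,0.2],[-1,0,0,-25,0,0,0],[-1,0,0,-20,0,0,0],[-1,0,0,-10,0,0,0],[-1,0,0,0,0,0,0],[-1,0,0,0,0,0,0]]]'

```text
time_s: 3.18
tool_pos: [0.6559, 0.0203, 0.1916]
ee_rot: [[0.008, 0.198, 0.98], [0.0, 0.98, -0.198], [-1.0, 0.002, 0.008]]
wrist_force: [0.5, 0.2, 0.8]
opening: 0.0868
```

Request:
move_arm --increments '[[[-1,0,0,0,0,0,0],[-1,0,0,0,0,0,0],[-1,0,0,0,0,0,0]]]'

```text
time_s: 3.43
tool_pos: [0.6557, 0.0204, 0.1915]
ee_rot: [[0.008, 0.198, 0.98], [0.0, 0.98, -0.198], [-1.0, 0.002, 0.008]]
wrist_force: [0.4, 0.4, 0.3]
opening: 0.0869
```

Request:
move_arm --increments '[[[-1,-1.7,-2.5,-5,0,0.45,0.1],[-1,0,0,0,0,0,0],[-1,0,0,0,0,0,0],[-1,0,0,0,0,0,0]]]'

```text
time_s: 3.77
tool_pos: [0.6532, 0.0177, 0.1846]
ee_rot: [[-0.003, 0.196, 0.981], [0.0, 0.981, -0.196], [-1.0, -0.001, -0.003]]
wrist_force: [0.5, 0.3, 0.7]
opening: 0.087
```

Request:
move_arm --increments '[[[1,0,0,1,0,0,0],[1,0,0,0,0,0,0],[1,0,0,0,0,0,0],[1,0,0,0,0,0,0],[1,0,0,0,0,0,0],[1,0,0,0,0,0,0],[1,0,0,0,0,0,0],[1,0,0,0,0,0,0]]]' --squeeze 30

```text
time_s: 4.43
tool_pos: [0.6533, 0.0179, 0.1858]
ee_rot: [[-0.003, 0.196, 0.981], [0.0, 0.981, -0.196], [-1.0, -0.0, -0.003]]
wrist_force: [-0.5, -0.7, -0.2]
opening: 0.0416
```

Request:
move_arm --increments '[[[1,0,0,0,0,0,0],[1,0,0,0,0,0,0],[1,0,0,0,0,0,0],[1,0,0,0,0,0,0]]]'

```text
time_s: 4.77
tool_pos: [0.6533, 0.0179, 0.1858]
ee_rot: [[-0.003, 0.196, 0.981], [0.0, 0.981, -0.196], [-1.0, -0.0, -0.003]]
wrist_force: [0.3, 0.0, 0.5]
opening: 0.0356
```

Request:
move_arm --increments '[[[1,0,0,15,0,0,0],[1,0,0,30,0,0,0],[1,0,0,35,0,0,0],[1,0,0,30,0,0,0],[1,0,0,15,0,0,0],[1,0,0,0,0,0,0],[1,0,0,0,0,0,0]]]'

```text
time_s: 5.35
tool_pos: [0.6532, 0.0179, 0.3106]
ee_rot: [[-0.002, 0.196, 0.981], [-0.0, 0.981, -0.196], [-1.0, -0.0, -0.002]]
wrist_force: [-1.0, -0.1, -3.9]
opening: 0.036
```

```bash
python3 - <<'E'
from h import *
np.set_printoptions(precision=4,suppress=True)
s=read_state();print(s["tool_pos"],s["wrist_force"],s["opening"]);R=s["ee_rot"];print(R)
p,d=grab_frame("wrist");cv2.imwrite("pics/w4.png",p)
for n in("scene","side"):
    p,d=grab_frame(n);cv2.imwrite(f"pics/{n}4.png",p);np.save(f"pics/C_{n}4.npy",cloud(n,d,s))
    C=cloud(n,d,s);L=(C-s["tool_pos"])@R  # tool coords
    m=(L[...,0]>.14)&(L[...,0]<.2)&(abs(L[...,1])<.06)&(abs(L[...,2])<.05)
    v,u=np.where(m);print(n,len(v),u.min(),u.max(),v.min(),v.max())
    c=p[v.min()-15:v.max()+15,u.min()-20:u.max()+20];cv2.imwrite(f"pics/{n}4c.png",cv2.resize(c,None,fx=8,fy=8,interpolation=cv2.INTER_NEAREST)[:600,:800])
E
```

```text
[0.6532 0.0179 0.3106] [-1.007  -0.0712 -3.9166] 0.035990665522961394
[[-0.0022  0.1959  0.9806]
 [-0.      0.9806 -0.1959]
 [-1.     -0.0004 -0.0022]]
scene 392 280 306 140 169
side 489 349 376 173 198
```

View pics/w4.png

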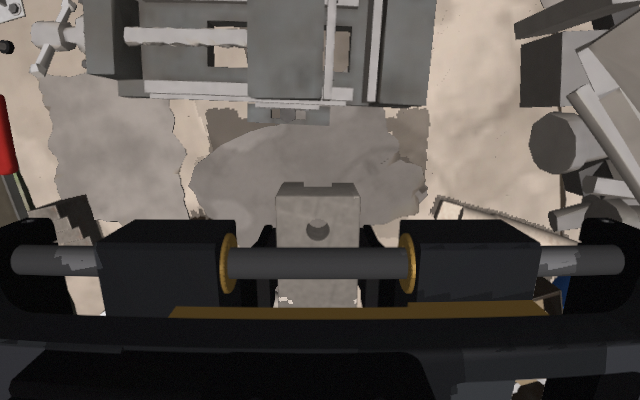

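View pics/side4c.png

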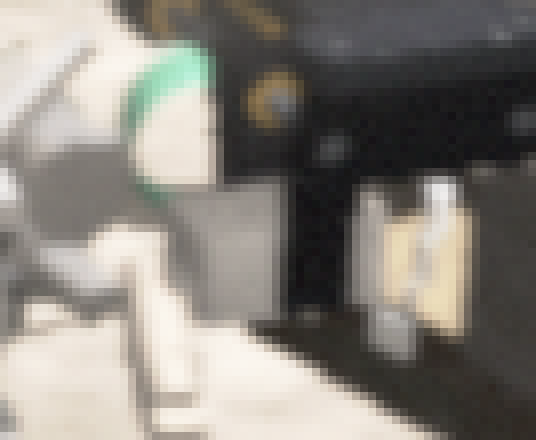

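View pics/scene4c.png

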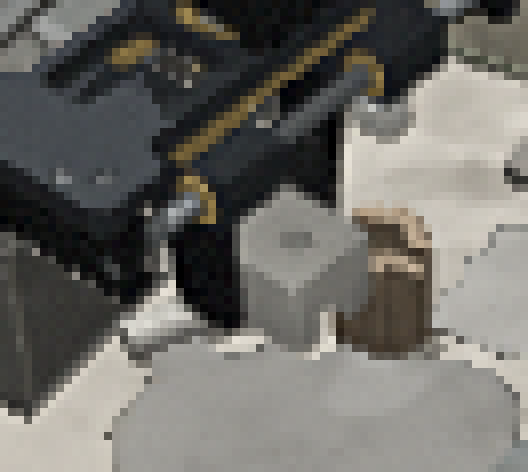

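Request:
move_arm --increments '[[[1,-10,11,0,0,0,-0.3],[1,-20,22,0,0,0,0],[1,-25,27,0,0,0,0],[1,-25,27,0,0,0,0],[1,-25,28,0,0,0,0],[1,-25,28,0,0,0,0],[1,-25,27,0,0,0,0],[1,-18,19,0,0,0,0],[1,-7,9,0,0,0,0],[1,0,0,0,0,0,0]]]'

```text
time_s: 6.33
tool_pos: [0.4707, 0.2187, 0.3094]
ee_rot: [[-0.006, 0.195, 0.981], [0.0, 0.981, -0.195], [-1.0, -0.001, -0.006]]
wrist_force: [0.2, 0.5, -3.4]
opening: 0.0361
```

Request:
move_arm --increments '[[[1,0,0,0,0,0,0],[1,0,0,0,0,0,0],[1,0,0,0,0,0,0]]]'

```text
time_s: 6.58
tool_pos: [0.4744, 0.2142, 0.3102]
ee_rot: [[-0.003, 0.204, 0.979], [-0.001, 0.979, -0.204], [-1.0, -0.001, -0.003]]
wrist_force: [0.8, -0.6, -2.5]
opening: 0.0356
```

Request:
move_arm --increments '[[[1,-1.4,1.8,-15,0,0,0],[1,0,0,-20,0,0,0],[1,0,0,-15,0,0,0],[1,0,0,-5,0,0,0],[1,0,0,0,0,0,0],[1,0,0,0,0,0,0],[1,0,0,0,0,0,0]]]'

```text
time_s: 7.17
tool_pos: [0.4727, 0.2176, 0.2568]
ee_rot: [[-0.001, 0.202, 0.979], [0.001, 0.979, -0.202], [-1.0, 0.001, -0.001]]
wrist_force: [-0.2, 0.2, -2.6]
opening: 0.0354
```

```bash
python3 - <<'E'
from h import *
np.set_printoptions(precision=4,suppress=True)
s=read_state();R=s["ee_rot"];print(s["tool_pos"]+R[:,0]*.164,R[:,0],np.degrees(np.arctan2(R[1,1],R[0,1])),s["opening"])
p,d=grab_frame("wrist");cv2.imwrite("pics/w5.png",p)
p,d=grab_frame("scene");cv2.imwrite("pics/sc5.png",cv2.resize(p[200:350,250:390],None,fx=4,fy=4,interpolation=cv2.INTER_CUBIC))
E
```

```text
[0.4726 0.2177 0.0928] [-0.0009  0.0008 -1.    ] 78.35554920732228 0.035444903048344786
```

View pics/w5.png

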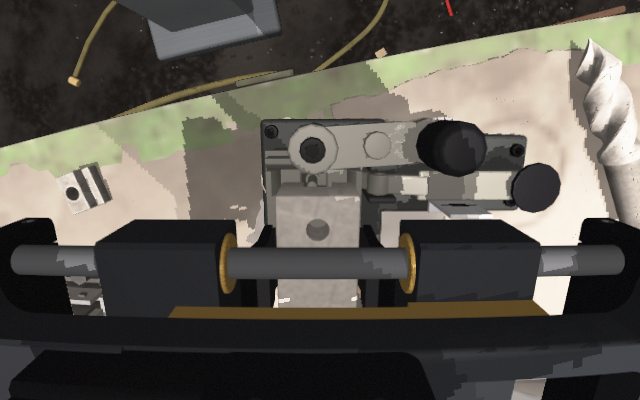

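View pics/sc5.png

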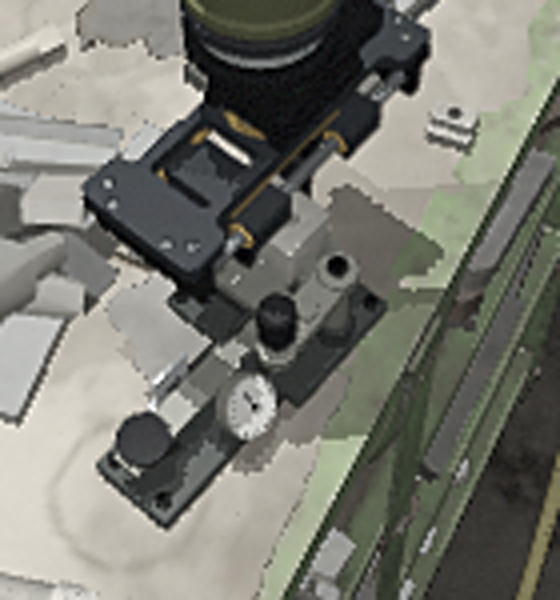

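Request:
move_arm --increments '[[[1,0,-1.9,-6,0,0,0],[1,0,0,-6,0,0,0],[1,0,0,-3,0,0,0],[1,0,0,0,0,0,0],[1,0,0,0,0,0,0],[1,0,0,0,0,0,0]]]'

```text
time_s: 7.77
tool_pos: [0.472, 0.2159, 0.2408]
ee_rot: [[-0.003, 0.201, 0.98], [0.0, 0.98, -0.201], [-1.0, -0.0, -0.002]]
wrist_force: [0.3, -0.0, -2.5]
opening: 0.0357
```

Request:
move_arm --increments '[[[1,0.8,-0.2,-3,0,0,0],[1,0,0,-3,0,0,0],[1,0,0,-3,0,0,0],[1,0,0,0,0,0,0],[1,0,0,0,0,0,0]]]'

```text
time_s: 8.18
tool_pos: [0.4725, 0.2155, 0.2314]
ee_rot: [[-0.003, 0.201, 0.98], [-0.0, 0.98, -0.201], [-1.0, -0.001, -0.003]]
wrist_force: [0.4, -0.7, -3.2]
opening: 0.0362
```

Request:
move_arm --increments '[[[1,0,0,-3,0,0,0],[1,0,0,-3,0,0,0],[1,0,0,-2,0,0,0],[1,0,0,0,0,0,0],[1,0,0,0,0,0,0],[1,0,0,0,0,0,0]]]'

```text
time_s: 8.68
tool_pos: [0.4728, 0.2156, 0.2238]
ee_rot: [[-0.003, 0.201, 0.98], [0.0, 0.98, -0.201], [-1.0, -0.0, -0.002]]
wrist_force: [0.4, -0.3, -3.5]
opening: 0.036
```

Request:
move_arm --increments '[[[1,0,0,-1,0,0,0],[1,0,0,-1,0,0,0],[1,0,0,0,0,0,0],[1,0,0,0,0,0,0]]]'

```text
time_s: 9.02
tool_pos: [0.4727, 0.2156, 0.2218]
ee_rot: [[-0.003, 0.201, 0.98], [0.0, 0.98, -0.201], [-1.0, -0.0, -0.003]]
wrist_force: [0.4, 0.6, -3.9]
opening: 0.0355
```

Request:
move_arm --increments '[[[1,0,0,-1,0,0,0],[1,0,0,0,0,0,0],[1,0,0,0,0,0,0]]]'

```text
time_s: 9.27
tool_pos: [0.4727, 0.2156, 0.2217]
ee_rot: [[-0.003, 0.201, 0.98], [-0.0, 0.98, -0.201], [-1.0, -0.001, -0.002]]
wrist_force: [-2.7, -2.0, 5.7]
opening: 0.0357
```

Request:
move_arm --increments '[[[-0.3,0,0,0,0,0,0],[-0.3,0,0,0,0,0,0],[-0.3,0,0,0,0,0,0],[-0.3,0,0,0,0,0,0],[-0.3,0,0,0,0,0,0],[-0.3,0,0,0,0,0,0]]]'

```text
time_s: 9.77
tool_pos: [0.4728, 0.2156, 0.2207]
ee_rot: [[-0.002, 0.201, 0.98], [0.0, 0.98, -0.201], [-1.0, -0.0, -0.002]]
wrist_force: [0.2, -0.3, 0.0]
opening: 0.0559
```

Request:
move_arm --increments '[[[-0.3,0,0,10,0,0,0],[-0.3,0,0,20,0,0,0],[-0.3,0,0,30,0,0,0],[-0.3,0,0,30,0,0,0],[-0.3,0,0,10,0,0,0],[-0.3,0,0,0,0,0,0],[-0.3,0,0,0,0,0,0]]]'

```text
time_s: 10.35
tool_pos: [0.4727, 0.2156, 0.3212]
ee_rot: [[-0.001, 0.201, 0.98], [0.0, 0.98, -0.201], [-1.0, 0.0, -0.001]]
wrist_force: [0.7, 0.2, 1.0]
opening: 0.0563
```

```bash
python3 - <<'E'
from h import *
np.set_printoptions(precision=4,suppress=True)
s=read_state();R=s["ee_rot"];print(s["tool_pos"]+R[:,0]*.164,R[:,0],s["opening"],s["wrist_force"])
p,d=grab_frame("wrist");cv2.imwrite("pics/w6.png",p);C=cloud("wrist",d,s)
def rep(C,nm,lo,hi):
    Q=C.reshape(-1,3);Q=Q[(Q[:,2]>lo)&(Q[:,2]<hi)]
    q=Q[np.hypot(Q[:,0]-.4697,Q[:,1]-.2164)<.04]
    if len(q)<20:return print(nm,len(q))
    A=np.c_[q[:,:2]-q[:,:2].mean(0),np.ones(len(q))];k=np.linalg.lstsq(A,q[:,2],rcond=None)[0]
    r=cv2.minAreaRect((q[:,:2]*1000).astype(np.float32));print(nm,len(q),"z",np.median(q[:,2]),"tilt",k[:2],"rect",r)
rep(C[:225],"wrist",.060,.0715)
for n in ("scene","side"):
    p,d=grab_frame(n);cv2.imwrite(f"pics/{n}6.png",cv2.resize(p[200:350,250:390] if n=="scene" else p[160:250,220:310],None,fx=4 if n=="scene" else 6,fy=4 if n=="scene" else 6,interpolation=cv2.INTER_CUBIC))
    rep(cloud(n,d),n,.060,.0715)
    # knob
E
```

```text
[0.4724 0.2156 0.1572] [-0.0015  0.0003 -1.    ] 0.056274990654790635 [0.7414 0.2153 0.9975]
wrist 3054 z 0.06598401377589518 tilt [0.0119 0.0008] rect ((462.5472717285156, 218.15097045898438), (35.927772521972656, 46.572593688964844), 78.60651397705078)
scene 358 z 0.06380084514074902 tilt [-0.0094 -0.0037] rect ((469.9578552246094, 217.59169006347656), (36.90305709838867, 60.97725296020508), 77.24009704589844)
side 176 z 0.06621495983771772 tilt [0.0171 0.0642] rect ((466.0417175292969, 213.90081787109375), (40.63414764404297, 67.0859146118164), 75.1202621459961)
```

View pics/w6.png

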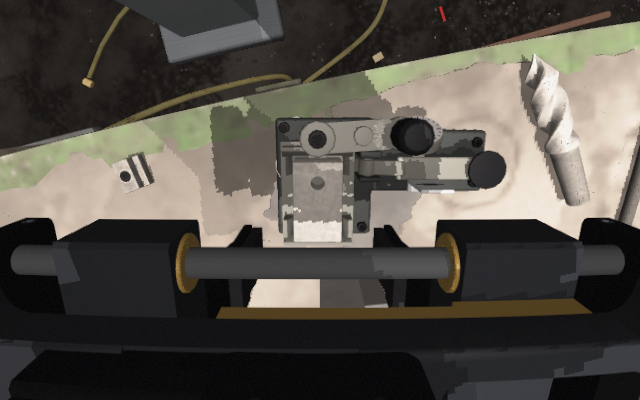

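View pics/scene6.png

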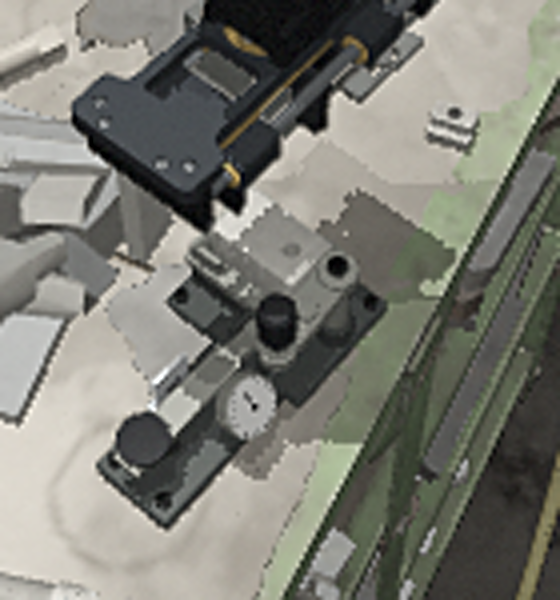

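Request:
move_arm --increments '[[[-0.3,-10,16,0,0,0,0],[-0.3,-16,25,0,0,0,0],[-0.3,-12,18,0,0,0,0],[-0.3,-4,6,-10,0,0,0],[-0.3,0,0,-15,0,0,0],[-0.3,0,0,-15,0,0,0],[-0.3,0,0,0,0,0,0],[-0.3,0,0,0,0,0,0],[-0.3,0,0,0,0,0,0]]]'

```text
time_s: 11.25
tool_pos: [0.431, 0.2802, 0.2806]
ee_rot: [[-0.003, 0.202, 0.979], [-0.0, 0.979, -0.202], [-1.0, -0.001, -0.003]]
wrist_force: [-0.3, 0.1, 0.0]
opening: 0.0565
```

```bash
python3 - <<'E'
from h import *
np.set_printoptions(precision=4,suppress=True)
s=read_state();R=s["ee_rot"];print(s["tool_pos"],s["tool_pos"]+R[:,0]*.164,R[:,0],s["opening"],s["wrist_force"])
p,d=grab_frame("scene");cv2.imwrite("pics/scene7.png",cv2.resize(p[200:350,250:390],None,fx=4,fy=4,interpolation=cv2.INTER_CUBIC))
C=np.load("pics/C_w2.npy");q=C[80:125,300:330];q=q[(abs(q[...,0]-.4423)<.012)&(abs(q[...,1]-.305)<.012)];print("dial z max",np.nanmax(q[:,2]))
E
```

```text
[0.431  0.2802 0.2806] [0.4305 0.2801 0.1166] [-0.0032 -0.0002 -1.    ] 0.05654464541801228 [-0.2503  0.0853  0.0055]
dial z max 0.05814276232765181
```

View pics/scene7.png

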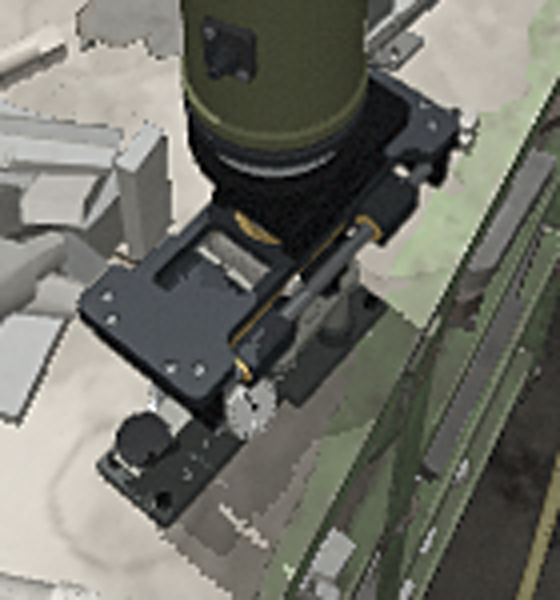

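Position matches the knob. I'll go down 11 mm and close on it.

Request:
move_arm --increments '[[[-0.3,0,0,-6,0,0,0],[-0.3,0,0,-5,0,0,0],[-0.3,0,0,0,0,0,0],[1,0,0,0,0,0,0],[1,0,0,0,0,0,0],[1,0,0,0,0,0,0],[1,0,0,0,0,0,0],[1,0,0,0,0,0,0],[1,0,0,0,0,0,0],[1,0,0,0,0,0,0]]]' --squeeze 15

```text
time_s: 12.13
tool_pos: [0.4307, 0.2803, 0.2698]
ee_rot: [[-0.003, 0.201, 0.98], [-0.001, 0.98, -0.201], [-1.0, -0.001, -0.003]]
wrist_force: [-1.2, -1.1, 1.5]
opening: 0.0201
```

Request:
move_arm --increments '[[[1,0,0,0,0,0,0],[1,0,0,0,0,0,0],[1,0,0,0,0,0,0]]]'

```text
time_s: 12.38
tool_pos: [0.4307, 0.2803, 0.2699]
ee_rot: [[-0.003, 0.201, 0.98], [-0.001, 0.98, -0.201], [-1.0, -0.001, -0.003]]
wrist_force: [-1.6, -1.1, 3.1]
opening: 0.0203
```

```bash
python3 - <<'E'
import numpy as np
a=np.radians(np.linspace(82.7,-12.3,20));P=55*np.c_[np.cos(a),np.sin(a)];print(np.round(np.diff(P,axis=0),1).tolist(),P[-1]+[423.5,225.8])
E
```

```text
[[4.7, -0.8], [4.6, -1.2], [4.5, -1.6], [4.4, -2.0], [4.2, -2.4], [3.9, -2.7], [3.7, -3.1], [3.4, -3.4], [3.1, -3.7], [2.8, -3.9], [2.4, -4.1], [2.0, -4.3], [1.7, -4.5], [1.3, -4.6], [0.8, -4.7], [0.4, -4.8], [0.0, -4.8], [-0.4, -4.8], [-0.8, -4.7]] [477.23750659 214.08332875]
```

Request:
move_arm --increments '[[[1,4.7,-0.8,0,0,0,0],[1,4.6,-1.2,0,0,0,0],[1,4.5,-1.6,0,0,0,0],[1,4.4,-2.0,0,0,0,0],[1,4.2,-2.4,0,0,0,0],[1,3.9,-2.7,0,0,0,0],[1,3.7,-3.1,0,0,0,0],[1,3.4,-3.4,0,0,0,0],[1,0,0,0,0,0,0]]]'

```text
time_s: 13.13
tool_pos: [0.4657, 0.2641, 0.2699]
ee_rot: [[0.001, 0.202, 0.979], [0.004, 0.979, -0.202], [-1.0, 0.004, 0.001]]
wrist_force: [2.9, 5.7, -2.7]
opening: 0.0203
```

Request:
move_arm --increments '[[[1,2.4,-4.5,0,0,0,0],[1,2.2,-4.5,0,0,0,0],[1,2.4,-4.1,0,0,0,0],[1,2.0,-4.3,0,0,0,0],[1,1.7,-4.5,0,0,0,0],[1,1.3,-4.6,0,0,0,0],[1,0,0,0,0,0,0]]]'

```text
time_s: 13.72
tool_pos: [0.4811, 0.2381, 0.2714]
ee_rot: [[0.013, 0.202, 0.979], [0.008, 0.979, -0.202], [-1.0, 0.011, 0.011]]
wrist_force: [15.4, 7.4, -8.4]
opening: 0.0207
```

```bash
python3 - <<'E'
from h import *
np.set_printoptions(precision=4,suppress=True)
s=read_state();R=s["ee_rot"];print(s["tool_pos"],s["tool_pos"]+R[:,0]*.164,R[:,0],s["opening"],s["wrist_force"],s["torque"],s["joint_pos"])
p,d=grab_frame("scene");cv2.imwrite("pics/scene8.png",cv2.resize(p[200:350,250:390],None,fx=4,fy=4,interpolation=cv2.INTER_CUBIC))
p,d=grab_frame("wrist");cv2.imwrite("pics/w8.png",p)
E
```

```text
[0.4811 0.2381 0.2714] [0.4833 0.2394 0.1074] [ 0.0132  0.0083 -0.9999] 0.020665300644423675 [15.3758  7.4485 -8.4227] [ 1.6913 -3.2443 -0.2639] [-0.1909  0.2042 -0.3501  1.8866  0.0799  1.0485  0.7942]
```

View pics/scene8.png

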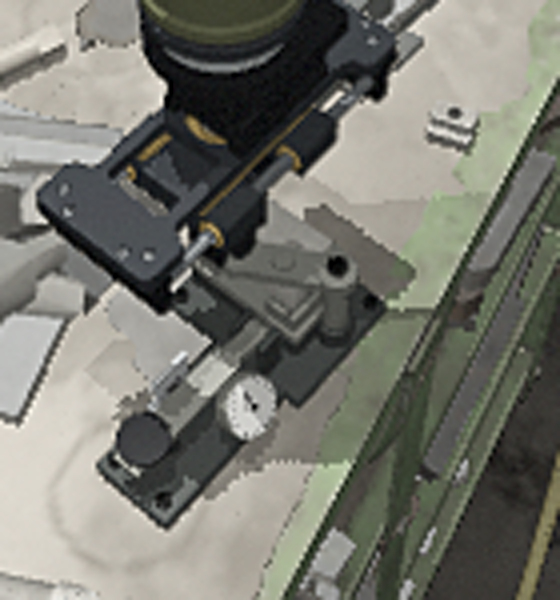

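View pics/w8.png

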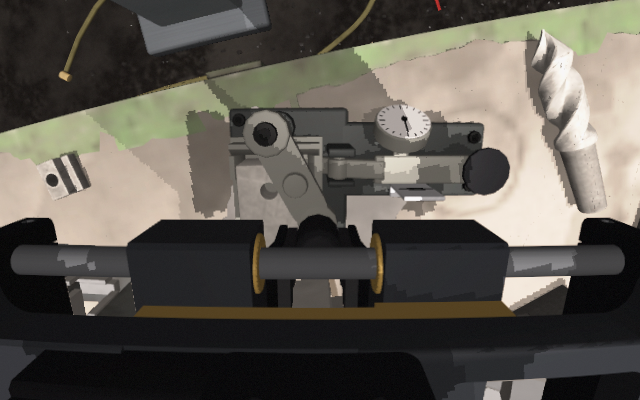

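```bash
python3 - <<'E'
from h import *
np.set_printoptions(precision=4,suppress=True)
s=read_state()
print(onz("wrist",[(265,133)],.083,s),onz("wrist",[(318,216),(302,231),(334,231)],.117,s), onz("wrist",[(487,171)],.051,s))
p,d=grab_frame("wrist");C=cloud("wrist",d,s)
for u,v in((265,133),(252,133),(295,186),(318,222),(318,216),(318,230),(318,238),(487,171)):print(u,v,C[v,u])
cv2.imwrite("pics/w8c.png",cv2.resize(p[90:250,220:420],None,fx=4,fy=3.7,interpolation=cv2.INTER_CUBIC))
E
```

```text
[[0.4228 0.2261 0.083 ]] [[0.4591 0.2447 0.117 ]
 [0.4642 0.2368 0.117 ]
 [0.467  0.2499 0.117 ]] [[0.4732 0.3484 0.051 ]]
265 133 [0.4228 0.2263 0.0845]
252 133 [0.4216 0.2194 0.0805]
295 186 [0.4521 0.2345 0.0817]
318 222 [0.4657 0.2435 0.105 ]
318 216 [0.4662 0.2435 0.0946]
318 230 [0.4666 0.2432 0.1131]
318 238 [0.469  0.2426 0.1161]
487 171 [0.4732 0.3484 0.0511]
```

View pics/w8c.png

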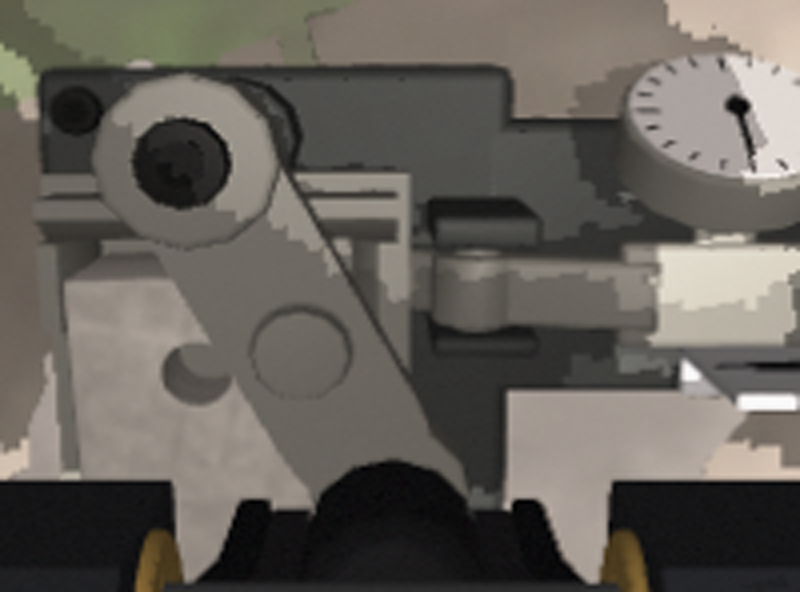

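Request:
move_arm --increments '[[[0,0,0,0,0,0,0],[-0.3,0,0,0,0,0,0],[-0.3,0,0,0,0,0,0],[-0.3,0,0,0,0,0,0],[-0.3,0,0,0,0,0,0],[-0.3,0,0,0,0,0,0]]]'

```text
time_s: 14.37
tool_pos: [0.476, 0.2366, 0.2695]
ee_rot: [[-0.003, 0.201, 0.98], [-0.0, 0.98, -0.201], [-1.0, -0.001, -0.003]]
wrist_force: [-0.0, -0.1, 0.0]
opening: 0.0515
```

```bash
python3 - <<'E'
from h import *
np.set_printoptions(precision=4,suppress=True)
s=read_state();R=s["ee_rot"];print(s["tool_pos"],s["tool_pos"]+R[:,0]*.164,R[:,0],s["opening"],s["wrist_force"],s["torque"])
p,d=grab_frame("wrist");C=cloud("wrist",d,s)
cv2.imwrite("pics/w9.png",p[80:260,180:460].repeat(2,0).repeat(2,1))
q=C[:245].reshape(-1,3);q=q[(q[:,2]>.112)&(q[:,2]<.121)&(np.hypot(q[:,0]-.4235,q[:,1]-.2258)<.075)];print(len(q),q.min(0) if len(q) else 0,q.max(0) if len(q) else 0)
E
```

```text
[0.476  0.2366 0.2695] [0.4756 0.2365 0.1055] [-0.0029 -0.0005 -1.    ] 0.051511043593652064 [-0.0004 -0.1048  0.0305] [ 0.0877 -0.0841 -0.0018]
58 [0.4566 0.2039 0.112 ] [0.4716 0.2741 0.1153]
```

View pics/w9.png

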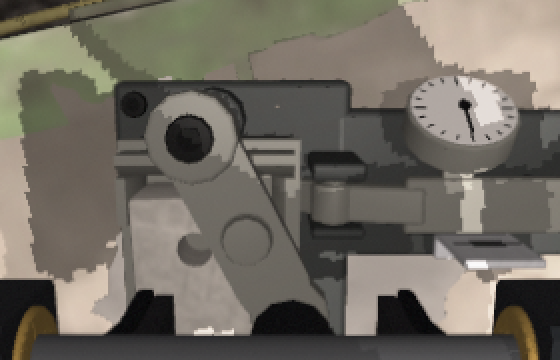

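```bash
python3 - <<'E'
from h import *
s=read_state()
a=onz("wrist",[(274,149)],.0845,s)[0];b=onz("wrist",[(303,200)],.0815,s)[0];print(a,b)
t=np.arctan2(b[1]-.2258,b[0]-.4235);print(np.degrees(t),np.hypot(b[1]-.2258,b[0]-.4235),[.4235+.055*np.cos(t),.2258+.055*np.sin(t)])
E
```

```text
[0.42303137 0.22619148 0.0845    ] [0.45169436 0.23437359 0.0815    ]
16.913935399675182 0.02946911214711866 [np.float64(0.4761208568366502), np.float64(0.2418014194925564)]
```

Request:
move_arm --increments '[[[-0.3,0.5,5.2,0,0,0,0],[-0.3,0,0,0,0,0,0],[1,0,0,0,0,0,0],[1,0,0,0,0,0,0],[1,0,0,0,0,0,0],[1,0,0,0,0,0,0],[1,0,0,0,0,0,0],[1,0,0,0,0,0,0],[1,0,0,0,0,0,0],[1,0,0,0,0,0,0]]]' --squeeze 20

```text
time_s: 15.25
tool_pos: [0.4764, 0.2416, 0.2697]
ee_rot: [[-0.004, 0.201, 0.979], [-0.001, 0.98, -0.201], [-1.0, -0.002, -0.003]]
wrist_force: [-2.7, -1.5, 1.8]
opening: 0.0205
```

Request:
move_arm --increments '[[[1,1.2,-4.5,0,0,0,0],[1,0.9,-4.5,0,0,0,0],[1,0.4,-4.5,0,0,0,0],[1,0,0,0,0,0,0]]]'

```text
time_s: 15.58
tool_pos: [0.4796, 0.2296, 0.2698]
ee_rot: [[0.0, 0.201, 0.98], [0.004, 0.98, -0.201], [-1.0, 0.004, -0.001]]
wrist_force: [1.9, 4.5, -4.5]
opening: 0.0199
```

Request:
move_arm --increments '[[[1,0,-4.5,0,0,0,0],[1,-0.4,-4.5,0,0,0,0],[1,-0.8,-4.5,0,0,0,0],[1,-0.5,-2,0,0,0,0],[1,0,0,0,0,0,0],[1,0,0,0,0,0,0]]]'

```text
time_s: 16.08
tool_pos: [0.4794, 0.2137, 0.2701]
ee_rot: [[0.004, 0.202, 0.979], [0.004, 0.979, -0.202], [-1.0, 0.005, 0.003]]
wrist_force: [7.3, 3.9, -6.7]
opening: 0.02
```

```bash
python3 - <<'E'
from h import *
np.set_printoptions(precision=4,suppress=True)
s=read_state();R=s["ee_rot"];print(s["tool_pos"],s["tool_pos"]+R[:,0]*.164,R[:,0],s["opening"],s["wrist_force"],s["torque"])
p,d=grab_frame("wrist");cv2.imwrite("pics/w10.png",p[80:260,180:460].repeat(2,0).repeat(2,1))
E
```

```text
[0.4794 0.2137 0.2701] [0.4801 0.2144 0.1061] [ 0.0042  0.0043 -1.    ] 0.02002796995646777 [ 7.3114  3.8744 -6.6991] [ 0.9378 -1.6295 -0.3592]
```

View pics/w10.png

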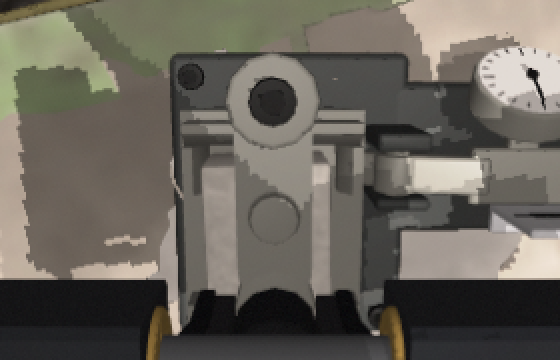

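Request:
move_arm --increments '[[[1,-1.5,-2.5,0,0,0,0],[1,0,0,0,0,0,0],[1,0,0,0,0,0,0]]]'

```text
time_s: 16.38
tool_pos: [0.4785, 0.2126, 0.2703]
ee_rot: [[0.008, 0.201, 0.98], [0.008, 0.98, -0.201], [-1.0, 0.009, 0.006]]
wrist_force: [11.2, 8.8, -11.0]
opening: 0.0205
```

Request:
move_arm --increments '[[[0,0,0,0,0,0,0],[-0.3,0,0,0,0,0,0],[-0.3,0,0,0,0,0,0],[-0.3,0,0,0,0,0,0],[-0.3,0,0,0,0,0,0],[-0.3,0,0,20,0,0,0],[-0.3,0,0,30,0,0,0],[-0.3,0,0,20,0,0,0],[-0.3,0,0,0,0,0,0],[-0.3,0,0,0,0,0,0]]]'

```text
time_s: 17.22
tool_pos: [0.4762, 0.2106, 0.3409]
ee_rot: [[-0.0, 0.201, 0.98], [0.001, 0.98, -0.201], [-1.0, 0.001, -0.0]]
wrist_force: [-0.6, -0.4, -0.3]
opening: 0.0565
```

```bash
python3 - <<'E'
from h import *
np.set_printoptions(precision=4,suppress=True)
s=read_state();R=s["ee_rot"];print(s["tool_pos"],R[:,0],s["opening"],s["wrist_force"],s["torque"])
p,d=grab_frame("wrist");C=cloud("wrist",d,s);cv2.imwrite("pics/w11.png",p[40:240,160:520].repeat(2,0).repeat(2,1))
q=C[:230].reshape(-1,3);q=q[(np.hypot(q[:,0]-.4735,q[:,1]-.3486)<.02)&(q[:,2]>.04)];print("pad",np.median(q,0),q.min(0),q.max(0))
p,d=grab_frame("scene");C=cloud("scene",d)
q=C.reshape(-1,3);q=q[(np.hypot(q[:,0]-.4735,q[:,1]-.3486)<.022)&(q[:,2]>.045)];print("pad scene",np.median(q,0),q.min(0),q.max(0))
q=C.reshape(-1,3);q=q[(q[:,2]>.112)&(q[:,2]<.12)&(np.hypot(q[:,0]-.4774,q[:,1]-.2146)<.02)];print("knob scene",len(q),q.mean(0))
E
```

```text
[0.4762 0.2106 0.3409] [-0.0001  0.0007 -1.    ] 0.056544373260455395 [-0.5697 -0.4233 -0.3218] [ 0.0881 -0.0336  0.0213]
pad [0.4724 0.3452 0.0508] [0.459  0.3287 0.0422] [0.488  0.3628 0.0531]
pad scene [0.474  0.3492 0.049 ] [0.46   0.3339 0.0457] [0.4892 0.3634 0.0518]
knob scene 52 [0.4775 0.2167 0.1141]
```

View pics/w11.png

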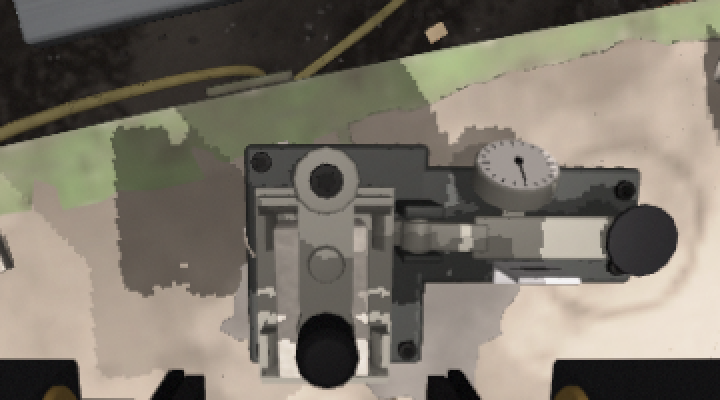

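Request:
move_arm --increments '[[[1,0,15,0,0,0,0],[1,-0.5,30,0,0,0,0],[1,-0.5,35,0,0,0,0],[1,-0.6,35,0,0,0,0],[1,-0.5,19,-20,0,0,0],[1,-0.5,5,-35,0,0,0],[1,0,0,-25,0,0,0],[1,0,0,0,0,0,0],[1,0,0,0,0,0,0],[1,0,0,0,0,0,0]]]' --squeeze 20

```text
time_s: 18.15
tool_pos: [0.4737, 0.3494, 0.2604]
ee_rot: [[-0.002, 0.202, 0.979], [0.0, 0.979, -0.202], [-1.0, -0.0, -0.002]]
wrist_force: [0.6, 0.1, -0.3]
opening: 0.0022
```

```bash
python3 - <<'E'
from h import *
np.set_printoptions(precision=4,suppress=True)
s=read_state();R=s["ee_rot"];print(s["tool_pos"],s["tool_pos"]+R[:,0]*.182,R[:,0],s["opening"],s["wrist_force"],s["torque"])
p,d=grab_frame("scene");cv2.imwrite("pics/scene12.png",cv2.resize(p[200:350,250:390],None,fx=4,fy=4,interpolation=cv2.INTER_CUBIC))
p,d=grab_frame("wrist");cv2.imwrite("pics/w12.png",p)
E
```

```text
[0.4737 0.3494 0.2604] [0.4733 0.3495 0.0784] [-0.0022  0.0003 -1.    ] 0.0022143398636161023 [ 0.646   0.0928 -0.3115] [ 0.1157 -0.0588 -0.0056]
```

View pics/scene12.png

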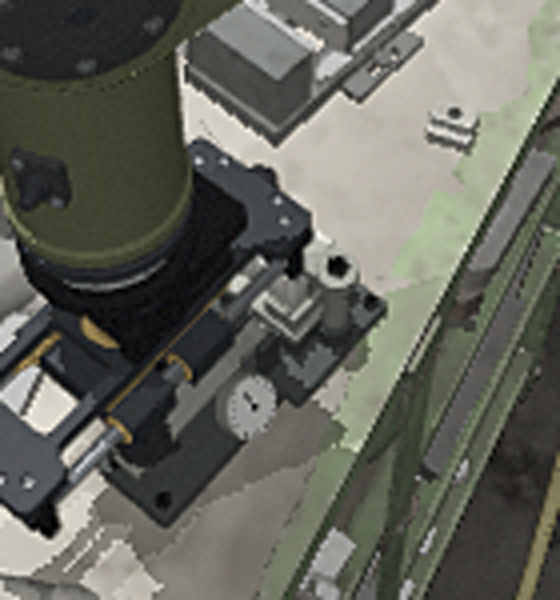

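View pics/w12.png

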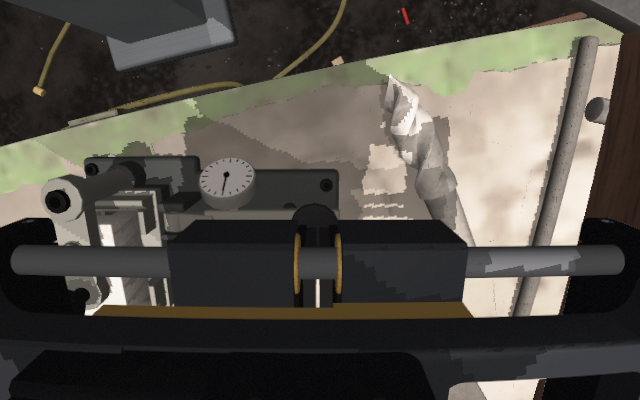

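Request:
move_arm --increments '[[[1,0,0,-10,0,0,0],[1,0,0,-10,0,0,0],[1,0,0,-5,0,0,0],[1,0,0,0,0,0,0],[1,0,0,-5,0,0,0],[1,0,0,0,0,0,0],[1,0,0,0,0,0,0]]]'

```text
time_s: 18.83
tool_pos: [0.4733, 0.3497, 0.23]
ee_rot: [[-0.003, 0.201, 0.98], [0.0, 0.98, -0.201], [-1.0, -0.0, -0.002]]
wrist_force: [-1.3, -0.3, 3.6]
opening: 0.0003
```

Request:
move_arm --increments '[[[1,0,0,-3,0,0,0],[1,0,0,-3,0,0,0],[1,0,0,-3,0,0,0],[1,0,0,-3,0,0,0],[1,0,0,0,0,0,0],[1,0,0,0,0,0,0]]]'

```text
time_s: 19.33
tool_pos: [0.4734, 0.3504, 0.2184]
ee_rot: [[-0.001, 0.201, 0.98], [0.002, 0.98, -0.201], [-1.0, 0.001, -0.002]]
wrist_force: [-1.7, 0.8, 7.0]
opening: 0.0006
```

Request:
move_arm --increments '[[[1,0,0,-2,0,0,0],[1,0,0,-2,0,0,0],[1,0,0,-1.4,0,0,0],[1,0,0,0,0,0,0],[1,0,0,0,0,0,0]]]'

```text
time_s: 19.75
tool_pos: [0.4735, 0.3504, 0.2134]
ee_rot: [[-0.001, 0.201, 0.98], [0.002, 0.98, -0.201], [-1.0, 0.001, -0.002]]
wrist_force: [-0.8, 0.4, 7.4]
opening: 0.0004
```

```bash
python3 - <<'E'
from h import *
np.set_printoptions(precision=4,suppress=True)
s=read_state();R=s["ee_rot"];print(s["tool_pos"],s["tool_pos"]+R[:,0]*.182,R[:,0],s["opening"],s["wrist_force"],s["torque"])
p,d=grab_frame("scene");cv2.imwrite("pics/scene13.png",cv2.resize(p[200:350,250:390],None,fx=4,fy=4,interpolation=cv2.INTER_CUBIC))
p,d=grab_frame("side");cv2.imwrite("pics/side13.png",cv2.resize(p[160:250,215:315],None,fx=6,fy=6,interpolation=cv2.INTER_CUBIC))
p,d=grab_frame("wrist");cv2.imwrite("pics/w13.png",p)
C=cloud("wrist",d,s)
a=np.radians(-11.6);ex=np.array([np.cos(a),np.sin(a)]);ey=np.array([-ex[1],ex[0]])
L=np.c_[(C[:235].reshape(-1,3)[:,:2]-[.4697,.2164])@ex,(C[:235].reshape(-1,3)[:,:2]-[.4697,.2164])@ey,C[:235].reshape(-1,3)[:,2]]
q=L[(abs(L[:,0]+.023)<.008)&(L[:,1]>.04)&(L[:,1]<.125)&(L[:,2]>.02)&(L[:,2]<.07)]
for y in np.arange(.04,.125,.006):
    z=q[abs(q[:,1]-y)<.003][:,2]
    if len(z)>3:print("bar y",round(y,3),len(z),np.median(z))
C2=np.load("pics/C_w2.npy")[:235].reshape(-1,3);L=np.c_[(C2[:,:2]-[.4697,.2164])@ex,(C2[:,:2]-[.4697,.2164])@ey,C2[:,2]]
q=L[(abs(L[:,0]+.023)<.008)&(L[:,1]>.04)&(L[:,1]<.125)&(L[:,2]>.02)&(L[:,2]<.07)]
for y in np.arange(.04,.125,.006):
    z=q[abs(q[:,1]-y)<.003][:,2]
    if len(z)>3:print("rest y",round(y,3),len(z),np.median(z))
E
```

```text
[0.4735 0.3504 0.2134] [0.4732 0.3508 0.0314] [-0.0012  0.0017 -1.    ] 0.00042369633966311593 [-0.8184  0.4155  7.3767] [0.1638 0.278  0.0071]
bar y 0.046 4 0.028562203326420302
bar y 0.052 4 0.03169969258152518
rest y 0.04 49 0.04090462934179545
rest y 0.046 90 0.04014008980780287
rest y 0.052 73 0.04126299578096537
rest y 0.058 75 0.04290004391197083
rest y 0.064 97 0.04383244639775219
rest y 0.07 98 0.04327700321705094
rest y 0.076 101 0.043747293942531296
rest y 0.082 101 0.043461769019021435
rest y 0.088 104 0.043189029502392645
rest y 0.094 105 0.04360915042877683
rest y 0.1 108 0.04372525195924673
rest y 0.106 107 0.04365162280420054
rest y 0.112 107 0.04357345988400496
rest y 0.118 133 0.05036708324584355
rest y 0.124 77 0.05090590696005154
```

View pics/scene13.png

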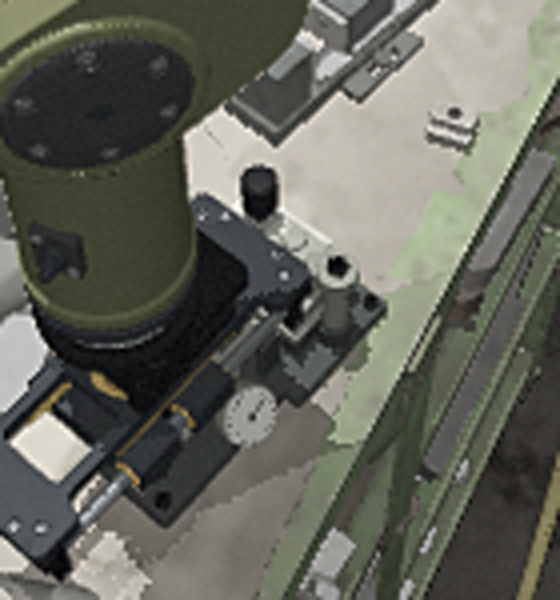

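View pics/w13.png

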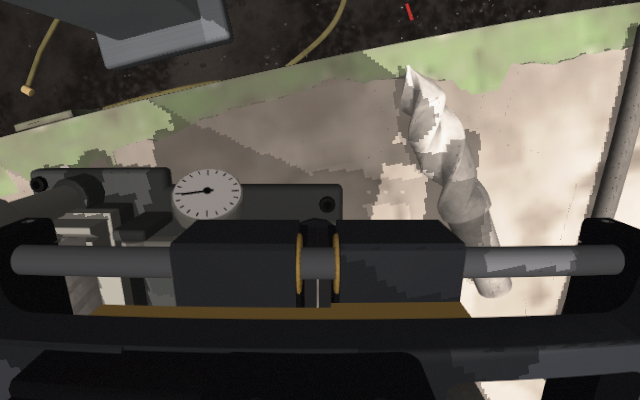

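Request:
move_arm --increments '[[[1,0,0,0,0,0,0],[1,0,0,0,0,0,0],[1,0,0,0,0,0,0],[1,0,0,0,0,0,0],[1,0,0,0,0,0,0],[1,0,0,0,0,0,0],[1,0,0,0,0,0,0],[1,0,0,0,0,0,0],[1,0,0,0,0,0,0],[1,0,0,0,0,0,0]]]'

```text
time_s: 20.73
tool_pos: [0.4735, 0.3505, 0.2135]
ee_rot: [[-0.001, 0.201, 0.98], [0.002, 0.98, -0.201], [-1.0, 0.002, -0.001]]
wrist_force: [-1.4, 0.6, 8.2]
opening: 0.0007
```

```bash
python3 - <<'E'
from h import *
np.set_printoptions(precision=4,suppress=True)
s=read_state();print(s["time_s"],s["tool_pos"],s["wrist_force"])
a=np.radians(-11.6);ex=np.array([np.cos(a),np.sin(a)]);ey=np.array([-ex[1],ex[0]])
def loc(P):return np.c_[(P[:,:2]-[.4697,.2164])@ex,(P[:,:2]-[.4697,.2164])@ey,P[:,2]]
r=[]
for n,C in(("rest",np.load("pics/C_scene.npy")),("now",cloud("scene",grab_frame("scene")[1]))):
    L=loc(C.reshape(-1,3));q=L[(abs(L[:,0]+.045)<.02)&(L[:,1]>.06)&(L[:,1]<.11)&(L[:,2]>.03)&(L[:,2]<.075)];print(n,len(q),q.mean(0),np.percentile(q[:,2],[2,98]))
    K=C.reshape(-1,3);k=K[(K[:,2]>.112)&(K[:,2]<.12)&(np.hypot(K[:,0]-.4774,K[:,1]-.2146)<.02)];print(" knob",len(k),k.mean(0) if len(k) else 0)
    b=L[(abs(L[:,0])<.028)&(abs(L[:,1])<.017)&(L[:,2]>.06)&(L[:,2]<.068)];print(" block",len(b),np.median(b[:,2]) if len(b) else 0)
w=np.load("pics/C_w2.npy")[:235];L=loc(w.reshape(-1,3));q=L[(abs(L[:,0]+.045)<.02)&(L[:,1]>.06)&(L[:,1]<.11)&(L[:,2]>.03)&(L[:,2]<.075)];print("w rest",np.percentile(q[:,2],[2,98]),q.mean(0))
w=cloud("wrist",grab_frame("wrist")[1],s)[:218];L=loc(w.reshape(-1,3));q=L[(abs(L[:,0]+.045)<.02)&(L[:,1]>.06)&(L[:,1]<.11)&(L[:,2]>.03)&(L[:,2]<.075)];print("w now",np.percentile(q[:,2],[2,98]),q.mean(0))
E
```

```text
20.7333 [0.4735 0.3505 0.2135] [-1.3862  0.5878  8.2105]
rest 288 [-0.0445  0.0807  0.0457] [0.0317 0.073 ]
 knob 0 0
 block 0 0
now 134 [-0.0472  0.0803  0.0383] [0.0303 0.0469]
 knob 50 [0.4773 0.2166 0.1145]
 block 16 0.064903405188801
w rest [0.0339 0.0569] [-0.0415  0.0808  0.0467]
w now [0.0305 0.0474] [-0.05    0.0799  0.0388]
```

Request:
move_arm --increments '[[[1,0,0,0,0,0,0],[1,0,0,0,0,0,0],[1,0,0,0,0,0,0],[1,0,0,0,0,0,0],[1,0,0,0,0,0,0],[1,0,0,0,0,0,0],[1,0,0,0,0,0,0],[1,0,0,0,0,0,0],[1,0,0,0,0,0,0],[1,0,0,0,0,0,0]]]'

```text
time_s: 21.67
tool_pos: [0.4735, 0.3505, 0.2135]
ee_rot: [[-0.001, 0.201, 0.98], [0.002, 0.98, -0.201], [-1.0, 0.002, -0.001]]
wrist_force: [-1.4, 0.1, 8.9]
opening: 0.0002
```

Request:
move_arm --increments '[[[1,0,0,0,0,0,0],[1,0,0,0,0,0,0],[1,0,0,0,0,0,0],[1,0,0,0,0,0,0],[1,0,0,0,0,0,0],[1,0,0,0,0,0,0],[1,0,0,0,0,0,0],[1,0,0,0,0,0,0],[1,0,0,0,0,0,0],[1,0,0,0,0,0,0]]]'

```text
time_s: 22.5
tool_pos: [0.4735, 0.3504, 0.2134]
ee_rot: [[-0.001, 0.201, 0.98], [0.002, 0.98, -0.201], [-1.0, 0.001, -0.002]]
wrist_force: [-1.2, 0.7, 7.9]
opening: 0.0001
```

Request:
move_arm --increments '[[[1,0,0,0,0,0,0],[1,0,0,0,0,0,0],[1,0,0,0,0,0,0],[1,0,0,0,0,0,0],[1,0,0,0,0,0,0],[1,0,0,0,0,0,0],[1,0,0,0,0,0,0],[1,0,0,0,0,0,0],[1,0,0,0,0,0,0],[1,0,0,0,0,0,0]]]'

```text
time_s: 23.33
tool_pos: [0.4735, 0.3505, 0.2134]
ee_rot: [[-0.001, 0.201, 0.98], [0.002, 0.98, -0.201], [-1.0, 0.002, -0.001]]
wrist_force: [-1.6, 0.2, 8.6]
opening: 0.0003
```

Request:
move_arm --increments '[[[1,0,0,0,0,0,0],[1,0,0,0,0,0,0],[1,0,0,0,0,0,0],[1,0,0,0,0,0,0],[1,0,0,0,0,0,0],[1,0,0,0,0,0,0],[1,0,0,0,0,0,0],[1,0,0,0,0,0,0],[1,0,0,0,0,0,0],[1,0,0,0,0,0,0]]]'

```text
time_s: 24.17
tool_pos: [0.4735, 0.3504, 0.2135]
ee_rot: [[-0.001, 0.201, 0.98], [0.002, 0.98, -0.201], [-1.0, 0.001, -0.001]]
wrist_force: [-1.8, 0.2, 7.9]
opening: 0.0004
```

```bash
python3 - <<'E'
from cell import *
s=read_state();print(s["time_s"],s["tool_pos"],s["wrist_force"])
if 0.2115<s["tool_pos"][2]<0.2155 and s["wrist_force"][2]>5: print(hand_in())
E
```

```text
24.1667 [0.47346456 0.35044594 0.21346331] [-1.81585395  0.165911    7.87537747]
the job is handed in; nothing more can be done
None
```

The block is in the gauge pocket, the locking lever is shut on it, and I handed the job in at 24.2 s with the gripper still holding the pad down. The hand-in gave no verdict, so what follows rests on my own readings.

- **Block:** I gripped it across the 36 mm and set it slot side down on the pocket floor. After release its top measured 66 mm above the bench, the seated height, with no clear tilt (about 0.01 rad, within noise).
- **Locking lever:** On the first swing the knob slid about 7 mm in the fingers and the lever stopped roughly 0.5 rad short of shut. I let go, gripped the knob again centred, and pushed until the force rose against the stop. The pictures afterwards show the arm along the middle of the block.
- **Pad:** The fingertips held at 31.4 mm above the bench, which is about 19.6 mm of travel, for about 4.4 s before hand-in. The push was a steady 7 to 9 N, and the dial needle had turned, so the feeler is on the slot's bottom.

I did not read the long line on the travel plate directly, because the gripper hid it. The travel comes from the tool height, and the dial's drop of about 8 to 9 mm agrees with it. The stud and feeler contact forces could not be measured. The scene camera put the knob about 2 mm from its expected shut position across the pocket, roughly the bias it showed on the block earlier. I did not touch the other parts on the bench.

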